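# Tip, uncover and rack the shaping dollies

## Robot

A 7-joint arm with a two-finger parallel gripper is mounted at the origin on the work surface. World frame = base frame: x ahead of the robot, y to its left, z up, the work surface at z = 0. Lengths are in m, angles in degrees, forces in N, time in s.
With the tool pointing down it reaches from about 0.4 to 0.875 m from the base axis. Payload 6.5 kg.
Tool frame: the origin (TCP) lies at the centre of the arm's flange, where the gripper is bolted on; the fingertips stand 173 mm ahead of it and the grasp point (between the pads) lies 155 mm ahead of it; z points along the fingers, y is the direction in which the jaws open and shut (so a half turn about z gives the same grasp; the last joint's range is limited). The gripper opens to 85 mm and grips with 20 to 120 N. Pads are 22 mm wide; open, the fingers measure 114 mm over their backs; the gripper's body (76 mm by 85 mm) begins 54 mm behind the grasp point. The pads swing forward as they close: fully open they stand 13 mm farther back than shut.
Start: joints at [60.951, 30.733, -0.252, 88.115, 0.149, 61.152, -4.079], TCP at [0.277, -0.588, 0.405] pointing down, gripper open.
Joint ranges: [-154.64, 154.64], [-21.42, 123.67], [-72.66, 72.17], [13.99, 137.28], [-74.86, 254.86], [10.95, 109.41], [-158.01, 158.01]. Speed limits (degrees/s): [136.94, 136.94, 180, 180, 180, 180, 180].

## Interface

Orientations are given as [roll, pitch, yaw] about the fixed x, y, z axes, in that order (R = Rz(yaw) Ry(pitch) Rx(roll)).
In Python, from rig import * gives the robot as it stands. The module is installed in compiled form; this text tells all that it offers.
- The arm moves only by the tool move_arm, never from a script. Its argument "targets" is one flat list of numbers, 7 for each row, row after row: the turn, a rotation vector about the tool's x, y, z in rad, then the shift along the tool's x, y, z in m, then the gripper command: -1 is fully open, 1 is shut, values between are in proportion. In form: [wx, wy, wz, dx, dy, dz, hand, wx, wy, wz, dx, dy, dz, hand, ...]. A call has 1 to 5 rows; each row shifts and turns the commanded pose from where the row before left it, along the tool's axes as they then stand; what a row does not reach is not made up. A row lasts 1/10 s, in which the tool goes at most 50 mm and 8.59 degrees, less where a joint would pass 70% of its speed; a pose out of reach is approached as far as the arm can. A call with a gripper value outside its range is refused whole. The fingers move at their own pace and stop on an object; "newtons" is the grip in N (left out, the last holds). Time passes only in rows, so rows that do not move let the fingers close. It gives the time, the measured TCP pose, the force and the opening at its end, in the units of the state.
- get_obs(): the state, without advancing time (a new reading comes with each control period).
- snapshot(name): name is "scene" or "top" or "wrist"; returns the picture (480x640x3 uint8, red, green, blue); there is no depth.
- calibration(name): a dict with "camera_matrix" (3x3 intrinsics, pixels), "T" (4x4, takes a point from camera to world coordinates). Camera axes: x right, y down, z forward; pixel columns grow to the right and rows downward; lengths in m; the calibration is good to about 2 mm. A picture is of the moment at which its call begins: read the wrist's pose just before it. calibration takes no time and is no camera call; for the wrist camera it gives the pose at the moment of the call.
- hand_in(): hands the job in, once; it reports no verdict.
Trained networks look in the newest picture that a camera, given by its name, has taken for a name from the list of things; names that differ only in an ending like _2 or _b are one class to them, and where a whole thing is asked for, a point or a joint stands for the part that bears it (a point fixed in the world has none). Each returns a list of dicts, best first, with "confidence" (0 to 1); they miss things now and then, are a little off and sometimes report something else, mostly with a low value. They report only what shows in the picture. A call takes as long as a camera call.
- spot_in(camera, thing): "xy" ([column, row] in pixels, amid what is visible of it).
The state is a dict: "t": time; "joint_pos": joint angles; "joint_velocities": joint speeds; "effort": joint torques, N m; "tool_pos": TCP position; "tcp_rot": TCP orientation; "contact_force": force on the tool from outside, world axes, zero at the start; "wrist_torque": the same for the moment, N m; "gripper_width": opening from 0.0 (shut) to 1.0 (fully open).
Only numpy, scipy, OpenCV 4.12 (cv2) and the standard library are available. Lean on these libraries where they do the work, as an engineer would, in place of code of your own. Each camera call takes 0.05 s, during which the arm holds its last target.

## Task

Pull the closed tray out along its rails until it is completely clear of the low shelf, then pinch its two fins together so the loose lid stays on while you tip the near end up by at least 35 degrees, so that all the dollies inside tumble out from under the hood to the far end, and set the tray flat again between its rails with the lid still on. Then lift the lid off and lay it flat in the middle of the grey mat, and put every dolly (two or three) squarely into a slot of the wooden stand, one to a slot. Finally seat the lid on the empty tray again, push the closed tray fully home under the shelf, and leave everything else on the bench where it is.

Things in the scene. Friction and masses are not known exactly. Their poses are not given: they have to be found in the camera images.
- bay: Fixed low steel shelf, two aluminium guide rails before it. Origin on the bench, mid channel, below the shelf's front edge; x points away from the robot along the rails and under the shelf (turned up to 0.15 rad), z up. Rails 10 mm thick, 15 mm high, 108 mm apart inside, from x -290 to 15 mm; pulled out 180 mm, the tray leaves the gripper clear of the shelf.
- shelf_edge (a point): Middle of the lower front edge of the shelf, bay frame (0, 0, 58) mm. A stop under the shelf has its face at bay x 108 mm: the tray is home when its far end touches it (its origin then at bay x 0); it starts 4 to 12 mm short. The board spans bay x 0 to 170, y -130 to 130, underside 58 and top 70 mm above the bench; tins at its back (bay x over 100 mm) reach 110 mm.
- tray: Loose steel tray 216 mm long (x) by 102 mm wide (y), walls 48 mm high, 0.42 kg. Origin at the centre of its underside, x to its far end (away from the robot), z up. Floor 4 mm, walls 3 mm thick. The far wall is two corner stubs (|y| 30 to 50 mm), the gap between them open down to the floor. Slides between the rails, 3 mm play a side.
- hood_edge (a point): Edge of the tray's fixed hood, tray frame (-15, 0, 44) mm. The hood (z 44 to 48 mm) roofs the near part, x -108 to -15 mm; beyond it the tray is open above. On the hood stands the tray's fin, 10 mm thick in y, x -108 to -81, z 48 to 92 mm.
- floor_mid (a point): Centre of the tray's floor, tray frame (0, 0, 4) mm. The tray is tipped about its far bottom edge (tray x 108, z 0 mm), near end up. The dollies begin to tumble to the far end at about 0.4 rad (23 degrees) and surely do at 0.62 rad (35 degrees) held for a second or two. On the level they stay where they lie.
- lid: Loose aluminium lid, 0.14 kg, x and y as the tray's when seated; origin at the level of the underside of its locating pad. Plate z 4 to 8, x -77 to 108, y -51 to 51 mm; pad below it z 0 to 4, x -10 to 102, y -45 to 45 mm, drops between the walls and the hood's edge with 3 to 5 mm play. Laid down, it rests flat on the pad. Centre of mass near x 13 mm.
- handle (a point): Grip point on the lid's fin, lid frame (-36, 0, 30) mm. The fin is 10 mm thick in y, x -77 to -13, z 8 to 48 mm; seated, it stands end to end with the tray's fin, 4 mm apart and as high. Pinched here along y, the lid alone is lifted.
- seat (a point): Where the lid's origin is when seated: tray frame (0, 0, 44) mm, turning with the tray.
- pinch (a point): Middle of the gap between tray fin and lid fin, tray frame (-79, 0, 75) mm. Fingers closing along the tray's y here (pads 22 mm wide) hold tray and lid together.
- mat: Fixed grey mat for the lid, 250 mm (x) by 150 mm (y), 3 mm thick; origin at the centre of its underside. It lies on one side of the bay, the stand on the other; which is which varies.
- stand: Fixed wooden stand, base 170 (x) by 110 (y) by 8 mm; origin at the centre of its underside. Four rows of ridges at x -75, -25, 25, 75 mm, each two blocks (|y| 33 to 53 mm, 10 mm thick, 14 mm high above the base), leave three slots 40 mm wide in which a dolly lies along y; the middle (|y| under 33 mm) is free for fingers.
- slot0 (a point): Centre of a dolly lying in slot 0 of the stand: stand frame (-50, 0, 25) mm.
- slot1 (a point): Centre of a dolly lying in slot 1 of the stand: stand frame (0, 0, 25) mm.
- slot2 (a point): Centre of a dolly lying in slot 2 of the stand: stand frame (50, 0, 25) mm.
- dolly0: Loose grey metal dumb-bell dolly, 90 mm long, about 0.11 kg; may be absent. Origin at its middle on its axis; the axis is y. Round bar 12 mm in diameter between two eight-sided heads, each 14 mm thick (|y| 31 to 45 mm), 34 mm across flats, 37 mm across corners; lying on a surface its origin is 17 mm above it. It lies still on any flat. Alike with the others; in the closed tray at the start.
- dolly1: Loose grey metal dumb-bell dolly, 90 mm long, about 0.11 kg; may be absent. Origin at its middle on its axis; the axis is y. Round bar 12 mm in diameter between two eight-sided heads, each 14 mm thick (|y| 31 to 45 mm), 34 mm across flats, 37 mm across corners; lying on a surface its origin is 17 mm above it. It lies still on any flat. Alike with the others; in the closed tray at the start.
- dolly2: Loose grey metal dumb-bell dolly, 90 mm long, about 0.11 kg; may be absent. Origin at its middle on its axis; the axis is y. Round bar 12 mm in diameter between two eight-sided heads, each 14 mm thick (|y| 31 to 45 mm), 34 mm across flats, 37 mm across corners; lying on a surface its origin is 17 mm above it. It lies still on any flat. Alike with the others; in the closed tray at the start.
- hammer: Bystander: hammer lying on the bench. Leave alone.
- screwdriver: Bystander: screwdriver on the bench. Leave alone.
- wrench: Bystander: wrench on the bench. Leave alone.
- brush: Bystander: brush on the bench. Leave alone.
- jar: Bystander: glass jar with a steel cap, 60 mm in diameter, 85 mm high. Leave alone.
- coil: Bystander: aluminium ring, 90 mm across, 22 mm high. Leave alone.
- grinder: Bystander: air grinder, about 200 mm long, 50 mm high. Leave alone.

How it is judged (in metres and radians):
On the way, in this order (a step that is already met when the one before it is completed fails the run):
1. the closed tray is pulled clear of the shelf (x of tray in the frame of bay below -0.109 m and distance between lid and seat below 0.012 m), for 0.1 s.
2. the tray is tipped by 0.45 rad or more with the lid held on (angle between tray's own z axis and vertical above 0.45 rad and distance between lid and seat below 0.012 m), for 0.2 s.
3. the tray is flat again between its rails, lid still on, all dollies gathered at the far end, clear of the hood (angle between tray's own z axis and vertical below 0.05 rad and y of tray in the frame of bay between -0.008 and 0.008 m and distance between lid and seat below 0.012 m and x of each of dolly0, dolly1, dolly2 in the frame of tray above 0.004 m and horizontal distance between each of dolly0, dolly1, dolly2 and tray below 0.11 m), for 0.3 s.
4. the lid is laid flat on the mat (horizontal distance between lid and mat below 0.07 m and height (world z) of lid below 0.01 m and angle between lid's own z axis and vertical below 0.1 rad), for 0.2 s.
At the end, for the whole second after the job is handed in: Every dolly lies in a slot of the stand (origin within 12 mm of the slot's point, axis within 0.15 rad of the slot's), the lid is seated on the tray (within 10 mm sideways, pad dropped in to 3 mm), the tray is flat and home within 8 mm of the stop, the dollies at rest (((distance between dolly0 and slot0 below 0.012 m and angle between the y axis of dolly0 and the y axis of stand, either way round below 0.15 rad) or (distance between dolly0 and slot1 below 0.012 m and angle between the y axis of dolly0 and the y axis of stand, either way round below 0.15 rad) or (distance between dolly0 and slot2 below 0.012 m and angle between the y axis of dolly0 and the y axis of stand, either way round below 0.15 rad)) and ((distance between dolly1 and slot0 below 0.012 m and angle between the y axis of dolly1 and the y axis of stand, either way round below 0.15 rad) or (distance between dolly1 and slot1 below 0.012 m and angle between the y axis of dolly1 and the y axis of stand, either way round below 0.15 rad) or (distance between dolly1 and slot2 below 0.012 m and angle between the y axis of dolly1 and the y axis of stand, either way round below 0.15 rad)) and ((distance between dolly2 and slot0 below 0.012 m and angle between the y axis of dolly2 and the y axis of stand, either way round below 0.15 rad) or (distance between dolly2 and slot1 below 0.012 m and angle between the y axis of dolly2 and the y axis of stand, either way round below 0.15 rad) or (distance between dolly2 and slot2 below 0.012 m and angle between the y axis of dolly2 and the y axis of stand, either way round below 0.15 rad)) and horizontal distance between lid and seat below 0.01 m and z of lid in the frame of seat below 0.003 m and angle between the z axis of lid and the z axis of tray, either way round below 0.05 rad and x of tray in the frame of bay above -0.008 m and angle between tray's own z axis and vertical below 0.04 rad and linear speed of each of dolly0, dolly1, dolly2 below 0.02 m/s); the robot touches nothing.
It fails at once if a bystander is moved by more than 30 mm (distance of any of hammer, screwdriver, wrench, brush, jar, coil, grinder from where it was at the start of the episode above 0.03 m).
Of dolly0, dolly1, dolly2 only 2 to 3 are there at a start; the rules pass over those that are not, and their reading is None.
At some moment in a run one of lid may be knocked a few centimetres aside while the robot is not near it.
Once in a run the grip may slacken for a moment while it holds something.
It also fails if it takes over 208 s, if anything falls off the work surface, if the arm or the gripper's body presses on something with over 40 N, if the wrist force passes 120 N, or if a joint passes its speed limit or range.

## Working session

There is one attempt and no reset: what is moved stays moved. The work goes in short steps, Python scripts to look and compute and a tool call to move; the robot and the scene stay as the last step left them, time stands still between calls to the robot, and variables do not carry over. Pictures are saved under pics/ and viewed, and the job is handed in when it is done.

Besides the shell and the picture viewer there is one more tool, called after ">>>" as name(argument=value, ...) on one line, values as JSON. move_arm: Moves the arm, as the interface text tells. Its arguments: {"type":"object","properties":{"targets":{"type":"array","items":{"type":"number"}},"newtons":{"type":"number"}},"required":["targets"]}

I'll start by reading the state and looking at the scene.

```bash
mkdir -p pics; cat > h.py <<'E'
from rig import *
import numpy as np, cv2
from scipy.spatial.transform import Rotation as R
def save(name,fn):
    im=snapshot(name); cv2.imwrite('pics/'+fn,cv2.cvtColor(im,cv2.COLOR_RGB2BGR)); return im
def ray(cam,uv,z,cal=None):
    c=cal or calibration(cam); K=np.array(c['camera_matrix']);T=np.array(c['T'])
    d=T[:3,:3]@np.linalg.solve(K,[uv[0],uv[1],1.]); o=T[:3,3]
    return o+d*(z-o[2])/d[2]
def proj(cam,p,cal=None):
    c=cal or calibration(cam); K=np.array(c['camera_matrix']);T=np.array(c['T'])
    q=T[:3,:3].T@(np.array(p)-T[:3,3]); q=K@q; return q[:2]/q[2]
E
python3 - <<'E'
from h import *
o=get_obs()
for k in o: print(k,np.round(o[k],4))
for n in ['scene','top','wrist']:
    save(n,n+'0.png'); c=calibration(n); print(n,np.round(c['camera_matrix'],1).tolist(),np.round(c['T'],3).tolist())
E
```

```text
t 0.0
joint_pos [60.9515 30.7782 -0.2562 88.1713  0.1494 61.1529 -4.0796]
joint_velocities [-0.0535 -0.0306 -0.0356 -0.1406  0.0079  0.0136  0.0455]
effort [ 1.00000e-04 -5.83419e+01  1.04890e+00 -2.59104e+01  1.24000e-02
  9.40000e-03  0.00000e+00]
tool_pos [ 0.2772 -0.5876  0.4038]
tcp_rot [-1.798982e+02  6.900000e-03  2.526130e+01]
contact_force [-0.6087 -0.0844  0.3346]
wrist_torque [-0.0228 -0.0664  0.0136]
gripper_width 1.0012
scene [[496.8, 0.0, 309.4], [0.0, 496.8, 234.4], [0.0, 0.0, 1.0]] [[0.797, 0.356, -0.489, 1.053], [0.604, -0.464, 0.648, -0.773], [0.004, -0.811, -0.585, 0.774], [0.0, 0.0, 0.0, 1.0]]
top [[506.7, 0.0, 329.7], [0.0, 506.7, 239.1], [0.0, 0.0, 1.0]] [[-0.032, -0.976, 0.216, 0.173], [-0.999, 0.031, -0.011, 0.004], [0.004, -0.216, -0.976, 1.589], [0.0, 0.0, 0.0, 1.0]]
wrist [[345.4, 0.0, 315.1], [0.0, 345.4, 240.1], [0.0, 0.0, 1.0]] [[0.427, -0.866, -0.26, 0.344], [-0.904, -0.409, -0.122, -0.557], [-0.001, 0.287, -0.958, 0.374], [0.0, 0.0, 0.0, 1.0]]
```

View pics/top0.png

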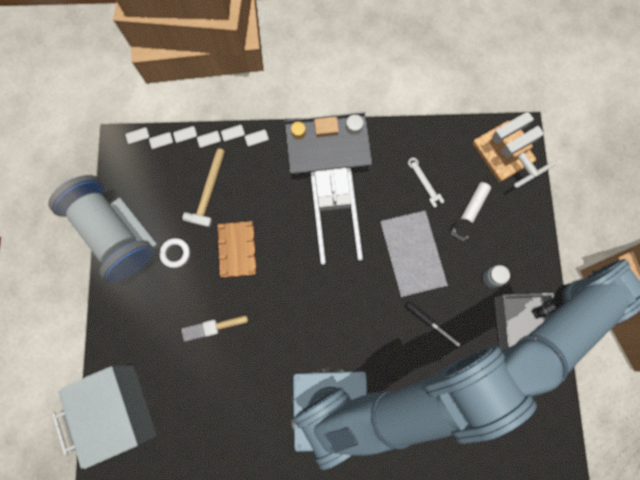

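View pics/scene0.png

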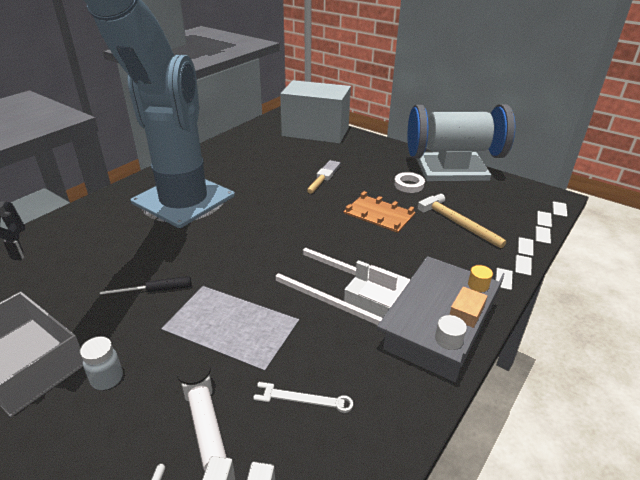

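Top view: shelf at (328,143), tray fins at (335,185), rails (320..360, 170..262), stand left at (237,248), mat right at (414,253). I'll zoom in for coarse measurements.

```bash
python3 - <<'E'
from h import *
im=cv2.imread('pics/top0.png')
c=im[100:310,200:460]; cv2.imwrite('pics/top0c.png',cv2.resize(c,None,fx=3,fy=2.8,interpolation=cv2.INTER_CUBIC)[:600])
for th in ['bay','tray','hood_edge','lid','handle','mat','stand','pinch','shelf_edge']:
    r=spot_in('top',th); print(th,[(np.round(a['xy'],1).tolist(),round(a['confidence'],2)) for a in r[:3]])
o=get_obs(); T=np.eye(4);T[:3,:3]=R.from_euler('xyz',o['tcp_rot'],degrees=True).as_matrix();T[:3,3]=o['tool_pos']
W=np.linalg.inv(T)@np.array(calibration('wrist')['T']); print(np.round(W,4).tolist(), o['t'])
E
```

```text
bay [([324.8, 147.1], 0.82), ([333.3, 205.2], 0.59)]
tray [([335.0, 201.3], 0.66), ([470.8, 217.7], 0.17)]
hood_edge [([334.3, 201.9], 0.87), ([418.4, 312.2], 0.29)]
lid [([329.8, 180.7], 0.8), ([329.7, 148.0], 0.6)]
handle [([330.9, 180.4], 0.57)]
mat [([409.0, 257.4], 0.75)]
stand [([233.6, 248.0], 0.87)]
pinch [([330.9, 203.5], 0.78)]
shelf_edge [([325.1, 147.1], 0.94), ([204.7, 198.6], 0.35)]
[[-0.0, -0.9579, -0.287, 0.0732], [1.0, -0.0001, 0.0002, 0.0004], [-0.0002, -0.287, 0.9579, 0.0304], [0.0, 0.0, 0.0, 1.0]] 0.6
```

View pics/top0c.png

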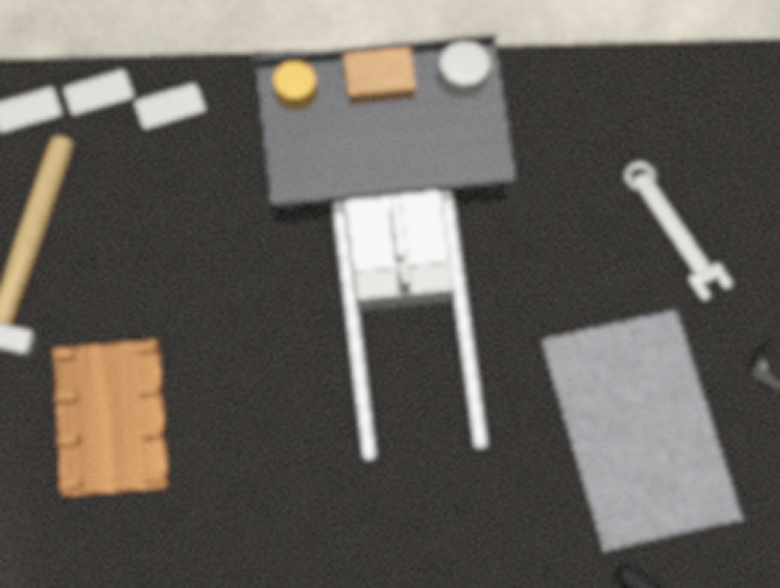

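```bash
python3 - <<'E'
from h import *
def c(u,v,z): 
    p=ray('top',(200+u/3,100+v/2.8),z); print((u,v),np.round(p,4)); return p
a=c(369,459,.015);b=c(481,447,.015); m=(a+b)/2
e=c(271,203,.07);f=c(515,179,.07); n=(e+f)/2
print('mid rails',m,'shelf mid',n, 'ang',np.degrees(np.arctan2(n[1]-m[1],n[0]-m[0])), np.degrees(np.arctan2(-(b-a)[0]*-1,-(b-a)[1])),np.linalg.norm((n-m)[:2]))
print('mat');P=[c(*q,.003) for q in [(541,340),(678,310),(743,520),(604,551)]]; M=sum(P)/4; print(M, np.degrees(np.arctan2((P[0]-P[3])[1],(P[0]-P[3])[0])))
print('stand');P=[c(*q,.008) for q in [(52,348),(158,340),(167,487),(61,496)]]; M=sum(P)/4; print(M, np.degrees(np.arctan2((P[0]-P[3])[1],(P[0]-P[3])[0])))
E
```

```text
(369, 459) [0.4411 0.01   0.015 ]
(481, 447) [ 0.451 -0.108  0.015]
(271, 203) [0.7276 0.1043 0.07  ]
(515, 179) [ 0.7483 -0.1541  0.07  ]
mid rails [ 0.44605417 -0.04897953  0.015     ] shelf mid [ 0.73795625 -0.02487666  0.07      ] ang 4.720306042492872 4.815004333226296 0.29289550082075955
mat
(541, 340) [ 0.5763 -0.1792  0.003 ]
(678, 310) [ 0.6075 -0.3294  0.003 ]
(743, 520) [ 0.3613 -0.3796  0.003 ]
(604, 551) [ 0.3313 -0.2317  0.003 ]
[ 0.46909899 -0.27995186  0.003     ] 12.101461268251867
stand
(52, 348) [0.582  0.3456 0.008 ]
(158, 340) [0.588  0.2322 0.008 ]
(167, 487) [0.4172 0.2227 0.008 ]
(61, 496) [0.4105 0.3335 0.008 ]
[0.49941476 0.28347535 0.008     ] 4.015425959900933
```

Bay ≈ (0.737,-0.025), yaw 4.8°; the mat and stand are located coarsely and match their given sizes. Next I'll move over the bay for a wrist-camera look.

>>> move_arm(targets=[0,0,0,0.034,-0.0315,0,-1,0,0,0,0.034,-0.0315,0,-1,0,0,0,0.034,-0.0315,0,-1,0,0,0,0.034,-0.0315,0,-1,0,0,0,0.034,-0.0315,0,-1])

```text
t: 1.1
tool_pos: [0.3643, -0.3711, 0.4049]
tcp_rot: [180.0, -0.0, 25.3]
contact_force: [1.7, -0.2, -0.6]
gripper_width: 1.0
```

>>> move_arm(targets=[0,0,0,0.034,-0.0315,0,-1,0,0,0,0.034,-0.0315,0,-1,0,0,0,0.034,-0.0315,0,-1,0,0,0,0.034,-0.0315,0,-1,0,0,0,0.034,-0.0315,0,-1])

```text
t: 1.6
tool_pos: [0.4508, -0.1562, 0.4051]
tcp_rot: [180.0, -0.0, 25.2]
contact_force: [0.5, -0.2, 0.2]
gripper_width: 1.002
```

>>> move_arm(targets=[0,0,0,0.034,-0.0315,0,-1,0,0,0,0.034,-0.0315,0,-1,0,0,0,0.034,-0.0315,0,-1,0,0,0.12,0,0,0,-1,0,0,0.12,0,0,0,-1])

```text
t: 2.1
tool_pos: [0.5028, -0.0271, 0.4048]
tcp_rot: [-180.0, -0.0, 11.4]
contact_force: [-0.3, -0.8, -0.8]
gripper_width: 1.0
```

>>> move_arm(targets=[0,0,0.117,0,0,0,-1,0,0,0,0,0,0,-1])

```text
t: 2.3
tool_pos: [0.5024, -0.0288, 0.4048]
tcp_rot: [180.0, -0.0, 4.8]
contact_force: [0.9, -0.0, -0.0]
gripper_width: 1.0
```

```bash
python3 - <<'E'
from h import *
o=get_obs(); c=calibration('wrist'); save('wrist','w1.png')
print(np.round(o['joint_pos'],2),np.round(o['tool_pos'],4),np.round(o['tcp_rot'],2))
np.savez('w1.npz',K=c['camera_matrix'],T=c['T'])
E
```

```text
[  8.5   17.03 -12.4  109.49   4.48  53.92 -91.25] [ 0.5024 -0.0288  0.4048] [ 1.7999e+02 -1.0000e-02  4.7600e+00]
```

View pics/w1.png

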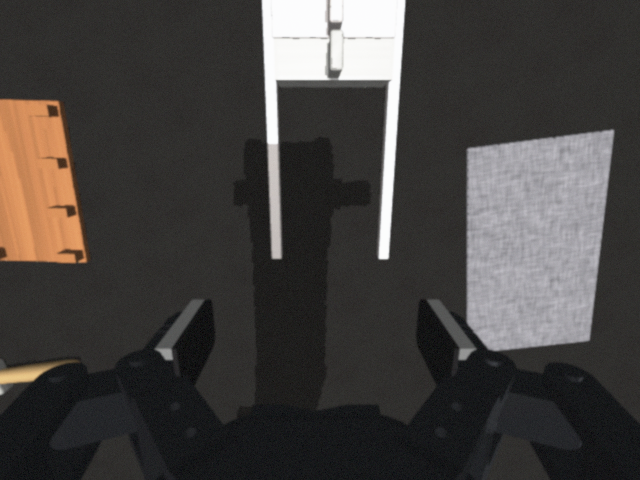

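Wrist view: rails end at (272–281,258) and (379–388,258), tray near wall along row ~80, fin centred at column 335, mat on the right with all four corners visible, part of the stand on the left.

```bash
python3 - <<'E'
from h import *
z=np.load('w1.npz'); c={'camera_matrix':z['K'],'T':z['T']}
im=cv2.imread('pics/w1.png')
a=cv2.resize(im[0:130,240:430],None,fx=4,fy=4,interpolation=cv2.INTER_CUBIC); cv2.imwrite('pics/w1a.png',a)
def P(u,v,h): 
    p=ray('wrist',(u,v),h,c); print((u,v),np.round(p,4)); return p
L=P(276.5,258,.015); Rr=P(383.5,258,.015)
m=(L+Rr)/2; print('mid',m, 'width',np.linalg.norm(L-Rr),'yaw',np.degrees(np.arctan2((L-Rr)[1],(L-Rr)[0]))-90)
print('mat'); Q=[P(466.5,149,.003),P(613.5,130,.003),P(591,340,.003),P(466,351,.003)]; M=sum(Q)/4;print(M,np.linalg.norm(Q[0]-Q[1]),np.linalg.norm(Q[1]-Q[2]),np.linalg.norm(Q[3]-Q[2]),np.linalg.norm(Q[3]-Q[0]))
for i,j in((3,0),(2,1)): d=Q[j]-Q[i]; print(np.degrees(np.arctan2(d[1],d[0])))
print('stand near edge'); Q=[P(59,101,.008),P(87,262,.008)]; d=Q[0]-Q[1]; print(np.linalg.norm(d),np.degrees(np.arctan2(d[1],d[0])))
print('tray near wall top'); P(275,80,.048);P(392,80,.048)
print('fin near'); P(335,76,.092)
E
```

```text
(276.5, 258) [0.4443 0.0086 0.015 ]
(383.5, 258) [ 0.4541 -0.109   0.015 ]
mid [ 0.44916791 -0.05019918  0.015     ] width 0.11805348457460445 yaw 4.755685156161633
mat
(466.5, 149) [ 0.5764 -0.1812  0.003 ]
(613.5, 130) [ 0.6075 -0.3274  0.003 ]
(591, 340) [ 0.3652 -0.381   0.003 ]
(466, 351) [ 0.337  -0.2311  0.003 ]
[ 0.47153277 -0.28016672  0.003     ] 0.1495017758397406 0.2482051874589636 0.15250608583044242 0.24454277382018122
11.781247719873642
12.467884269062088
stand near edge
(59, 101) [0.5882 0.2318 0.008 ]
(87, 262) [0.4192 0.2221 0.008 ]
0.16930877324376858 3.2751564374515825
tray near wall top
(275, 80) [0.6196 0.0154 0.048 ]
(392, 80) [ 0.628  -0.0857  0.048 ]
fin near
(335, 76) [ 0.6201 -0.0344  0.092 ]
```

View pics/w1a.png

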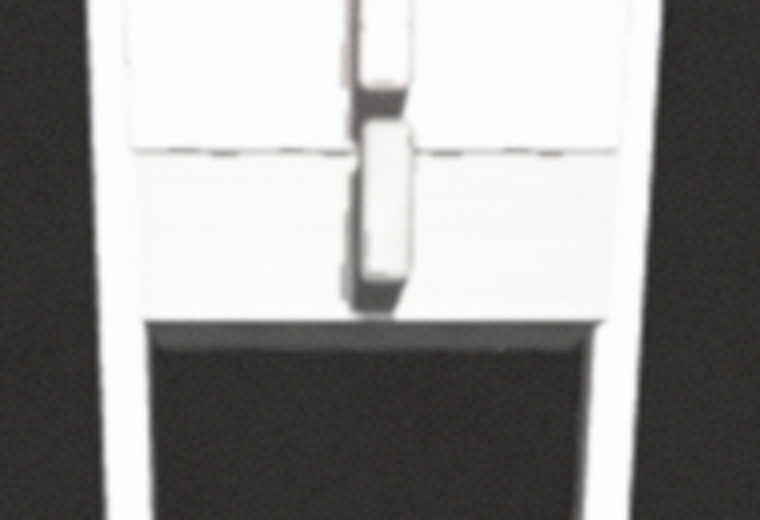

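>>> move_arm(targets=[0,0,0,0.0498,0.0056,0,-1,0,0,0,0.0498,0.0056,0,-1,0,0,0,0.0498,0.0057,0,-1,0,0,0,0,0,0.04,-1,0,0,0,0,0,0.04,-1])

```text
t: 2.85
tool_pos: [0.6542, -0.0334, 0.3245]
tcp_rot: [-180.0, -0.2, 5.0]
contact_force: [0.4, -0.1, -1.5]
gripper_width: 0.998
```

>>> move_arm(targets=[0,0,0,0,0,0.02,-1,0,0,0,0,0,0,-1])

```text
t: 3.05
tool_pos: [0.6508, -0.0335, 0.301]
tcp_rot: [-180.0, 0.4, 5.0]
contact_force: [0.0, -0.2, 0.6]
gripper_width: 1.0
```

```bash
cat >> h.py <<'E'
def look(fn,crop=None,f=1):
    o=get_obs(); c=calibration('wrist'); im=save('wrist',fn+'.png'); np.savez(fn+'.npz',K=c['camera_matrix'],T=c['T'])
    print('t',o['t'],np.round(o['joint_pos'],2).tolist(),np.round(o['tool_pos'],4),np.round(o['tcp_rot'],2),np.round(o['contact_force'],1),round(o['gripper_width'],3))
    return c
def cal(fn):
    z=np.load(fn+'.npz'); return {'camera_matrix':z['K'],'T':z['T']}
BO=np.array([0.7382,-0.0261]);BY=np.radians(4.76)
def b2w(x,y,z): return np.array([BO[0]+np.cos(BY)*x-np.sin(BY)*y,BO[1]+np.sin(BY)*x+np.cos(BY)*y,z])
def w2b(p): d=np.array(p)[:2]-BO; return np.array([np.cos(BY)*d[0]+np.sin(BY)*d[1],-np.sin(BY)*d[0]+np.cos(BY)*d[1],p[2]])
E
python3 - <<'E'
from h import *
c=look('w2')
for p in [(-.0868-.011,0,.092),(-.0868+.011,0,.092)]: print(proj('wrist',b2w(*p),c))
o=get_obs(); print('grasp bay',w2b([*o['tool_pos'][:2],o['tool_pos'][2]-.155]))
E
```

```text
t 3.05 [5.9, 38.06, -10.11, 91.58, 7.92, 51.45, -92.14] [ 0.6508 -0.0335  0.301 ] [-179.95    0.39    4.95] [ 0.  -0.2  0.6] 1.0
[314.45754916 288.57798042]
[314.56845656 251.64659212]
grasp bay [-8.66855576e-02 -1.32958175e-04  1.48525249e-01]
```

View pics/w2.png

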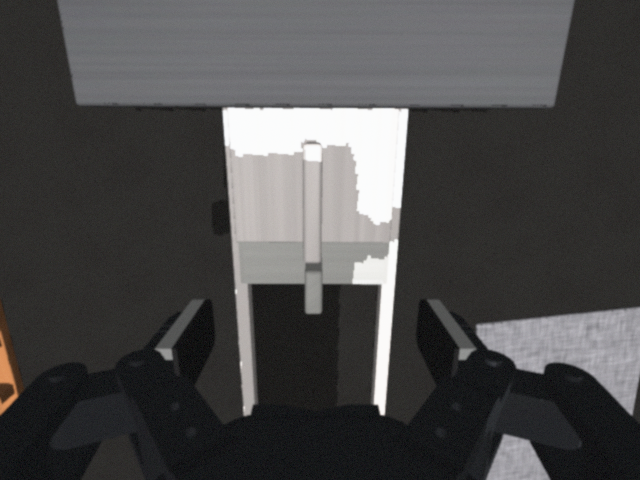

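The fin pair is centred between the fingers: tray fin near end at (314,313), gap at about row 266, shelf edge at row 105.

```bash
python3 - <<'E'
from h import *
c=cal('w2')
im=cv2.imread('pics/w2.png'); cv2.imwrite('pics/w2a.png',cv2.resize(im[130:330,280:350],None,fx=3,fy=3,interpolation=cv2.INTER_CUBIC))
for q in [(314,313),(314,271),(314,262),(313,144)]: print(q,np.round(w2b(ray('wrist',q,.092,c)),4))
for q in [(229,107),(407,107)]: print(q,np.round(w2b(ray('wrist',q,.015,c)),4))
for q in [(80,104),(555,104)]: print('shelf',q,np.round(w2b(ray('wrist',q,.07,c)),4))
E
```

```text
(314, 313) [-0.1132  0.0002  0.092 ]
(314, 271) [-0.0871  0.0003  0.092 ]
(314, 262) [-0.0818  0.0003  0.092 ]
(313, 144) [-0.0193  0.0009  0.092 ]
(229, 107) [0.0031 0.0595 0.015 ]
(407, 107) [ 0.0035 -0.0634  0.015 ]
shelf (80, 104) [0.0006 0.1271 0.07  ]
shelf (555, 104) [ 0.0014 -0.1296  0.07  ]
```

View pics/w2a.png

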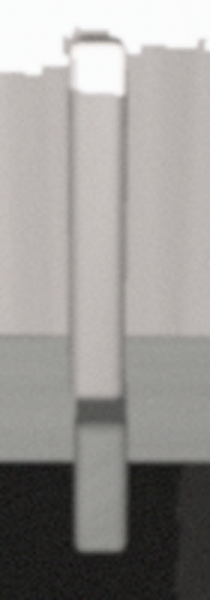

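>>> move_arm(targets=[0,0,0,0.002,0,0.03,-1,0,0,0,0,0,0.03,-1,0,0,0,0,0,0.013,-1,0,0,0,0,0,0,-1])

```text
t: 3.5
tool_pos: [0.6541, -0.0331, 0.2314]
tcp_rot: [-180.0, 0.1, 4.8]
contact_force: [0.9, -0.6, 0.3]
gripper_width: 0.997
```

>>> move_arm(targets=[0,0,0,0,0,0,1,0,0,0,0,0,0,1,0,0,0,0,0,0,1,0,0,0,0,0,0,1,0,0,0,0,0,0,1], newtons=100)

```text
t: 4.0
tool_pos: [0.6544, -0.033, 0.2322]
tcp_rot: [180.0, -0.0, 4.8]
contact_force: [0.1, 0.4, 1.9]
gripper_width: 0.147
```

>>> move_arm(targets=[0,0,0,0,0,0,1,0,0,0,0,0,0,1,0,0,0,0,0,0,1,0,0,0,0,0,0,1,0,0,0,0,0,0,1], newtons=100)

```text
t: 4.5
tool_pos: [0.6544, -0.0328, 0.2323]
tcp_rot: [-180.0, -0.0, 4.8]
contact_force: [-2.5, 0.8, 5.4]
gripper_width: 0.099
```

```bash
python3 - <<'E'
from h import *
c=look('w3')
o=get_obs(); print('grasp bay',w2b([*o['tool_pos'][:2],o['tool_pos'][2]-.155]))
E
```

```text
t 4.5 [5.27, 43.52, -9.31, 92.62, 9.11, 44.58, -93.21] [ 0.6544 -0.0328  0.2323] [-1.7999e+02 -3.0000e-02  4.8200e+00] [-2.5  0.8  5.4] 0.099
grasp bay [-0.08404043  0.00026204  0.07729763]
```

View pics/w3.png

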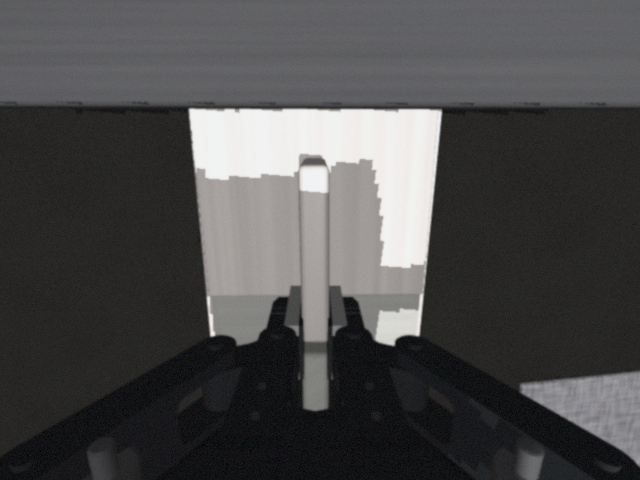

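Both fins are pinched (opening ≈8 mm, gap centred between the pads). Next is the pull-out along the rails.

>>> move_arm(targets=[0,0,0,-0.008,0,0,1,0,0,0,-0.016,0,0,1,0,0,0,-0.02,0,0,1,0,0,0,-0.02,0,0,1,0,0,0,-0.02,0,0,1])

```text
t: 5.05
tool_pos: [0.571, -0.0401, 0.2323]
tcp_rot: [180.0, -0.3, 4.8]
contact_force: [5.4, 0.9, -0.4]
gripper_width: 0.103
```

>>> move_arm(targets=[0,0,0,-0.02,0,0,1,0,0,0,-0.02,0,0,1,0,0,0,-0.02,0,0,1,0,0,0,-0.02,0,0,1,0,0,0,-0.01,0,0,1])

```text
t: 5.55
tool_pos: [0.4807, -0.0478, 0.2323]
tcp_rot: [180.0, -0.2, 4.8]
contact_force: [5.8, -0.5, -2.1]
gripper_width: 0.103
```

>>> move_arm(targets=[0,0,0,-0.006,0,0,1,0,0,0,0,0,0,1,0,0,0,0,0,0,1])

```text
t: 5.85
tool_pos: [0.4752, -0.0482, 0.2322]
tcp_rot: [180.0, 0.0, 4.8]
contact_force: [-0.9, -0.6, 10.3]
gripper_width: 0.099
```

```bash
python3 - <<'E'
from h import *
c=look('w4')
o=get_obs(); print('grasp bay',w2b([*o['tool_pos'][:2],o['tool_pos'][2]-.155]))
E
```

```text
t 5.85 [8.31, 30.91, -9.75, 119.56, 9.97, 30.28, -93.91] [ 0.4752 -0.0482  0.2322] [179.98   0.     4.8 ] [-0.9 -0.6 10.3] 0.099
grasp bay [-2.63862889e-01 -2.00305194e-04  7.71904376e-02]
```

View pics/w4.png

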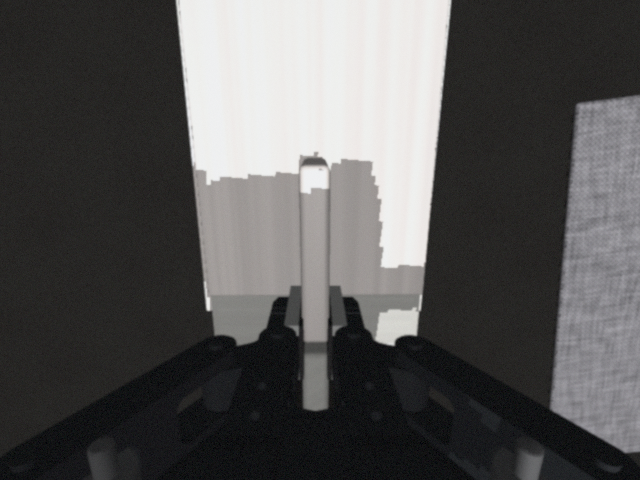

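The tray and lid came out together (tray at bay x ≈ -0.185). Next I'll tip about the far bottom edge, using a fixed pivot in the tool frame.

>>> move_arm(targets=[0,-0.05,0,0.0118,0,-0.009,1,0,-0.05,0,0.0118,0,-0.009,1,0,-0.05,0,0.0118,0,-0.009,1,0,-0.05,0,0.0118,0,-0.009,1,0,0,0,0,0,0,1], newtons=110)

```text
t: 6.4
tool_pos: [0.5252, -0.0439, 0.2637]
tcp_rot: [-180.0, 11.5, 4.8]
contact_force: [-0.6, -0.2, -4.4]
gripper_width: 0.097
```

```bash
python3 - <<'E'
from h import *
c=look('w5'); save('scene','s5.png')
o=get_obs(); Rt=R.from_euler('xyz',o['tcp_rot'],degrees=True).as_matrix(); print('pivot bay',w2b(np.array(o['tool_pos'])+Rt@[.1867,0,.2322]))
a=cv2.imread('pics/s5.png')[180:400,240:520]; b=cv2.imread('pics/w5.png'); 
cv2.imwrite('pics/c5.png',np.hstack([cv2.resize(a,(509,400)),cv2.resize(b[100:440,200:440],(282,400))]))
E
```

```text
t 6.4 [7.3, 33.76, -10.09, 107.3, 7.97, 51.21, -92.52] [ 0.5252 -0.0439  0.2637] [-179.99   11.55    4.81] [-0.6 -0.2 -4.4] 0.097
pivot bay [-0.07761174  0.00013482 -0.00148871]
```

View pics/c5.png

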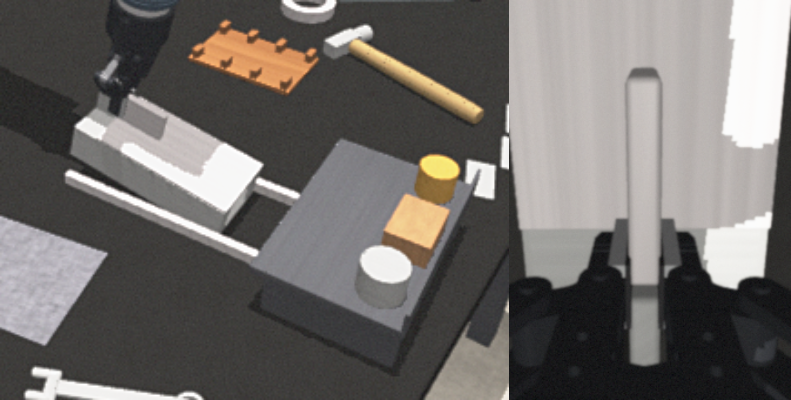

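The lid is on, the tray is tipping and the grip is aligned. I'll go on to about 0.70 rad.

>>> move_arm(targets=[0,-0.05,0,0.0118,0,-0.0092,1,0,-0.05,0,0.0118,0,-0.0092,1,0,-0.05,0,0.0118,0,-0.0092,1,0,-0.05,0,0.0118,0,-0.0092,1,0,-0.05,0,0.0118,0,-0.0092,1])

```text
t: 7.0
tool_pos: [0.5933, -0.0383, 0.2896]
tcp_rot: [180.0, 26.0, 4.8]
contact_force: [0.0, 0.2, -2.7]
gripper_width: 0.1
```

>>> move_arm(targets=[0,-0.05,0,0.0118,0,-0.0092,1,0,-0.05,0,0.0118,0,-0.0092,1,0,-0.05,0,0.0118,0,-0.0092,1,0,-0.05,0,0.0118,0,-0.0092,1,0,-0.05,0,0.0118,0,-0.0092,1])

```text
t: 7.5
tool_pos: [0.6676, -0.032, 0.2972]
tcp_rot: [180.0, 40.3, 4.8]
contact_force: [1.2, 0.4, -5.7]
gripper_width: 0.097
```

>>> move_arm(targets=[0,0,0,0,0,0,1,0,0,0,0,0,0,1,0,0,0,0,0,0,1,0,0,0,0,0,0,1,0,0,0,0,0,0,1])

```text
t: 8.0
tool_pos: [0.6674, -0.0321, 0.2985]
tcp_rot: [-180.0, 40.1, 4.8]
contact_force: [0.2, -0.4, -8.9]
gripper_width: 0.097
```

```bash
python3 - <<'E'
from h import *
c=look('w6'); save('scene','s6.png')
o=get_obs(); Rt=R.from_euler('xyz',o['tcp_rot'],degrees=True).as_matrix(); print('pivot bay',w2b(np.array(o['tool_pos'])+Rt@[.1867,0,.2322]))
a=cv2.imread('pics/s6.png')[160:380,240:520]; b=cv2.imread('pics/w6.png'); 
cv2.imwrite('pics/c6.png',np.hstack([cv2.resize(a,(509,400)),cv2.resize(b[100:440,200:440],(282,400))]))
E
```

```text
t 8.0 [2.44, 51.69, -7.4, 70.76, 6.19, 98.05, -90.87] [ 0.6674 -0.0321  0.2985] [-180.    40.1    4.8] [ 0.2 -0.4 -8.9] 0.097
pivot bay [-7.76792884e-02 -1.92974639e-05  7.07350096e-04]
```

View pics/c6.png

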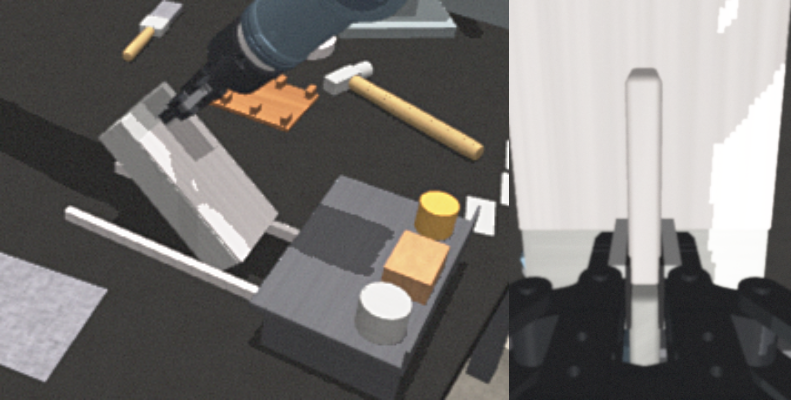

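Tipped 40° with the lid held. I'll hold about 2 s more, then lower.

>>> move_arm(targets=[0,0,0,0,0,0,1,0,0,0,0,0,0,1,0,0,0,0,0,0,1,0,0,0,0,0,0,1,0,0,0,0,0,0,1])

```text
t: 8.6
tool_pos: [0.6678, -0.0319, 0.2987]
tcp_rot: [-180.0, 40.1, 4.8]
contact_force: [-0.2, -0.1, -9.1]
gripper_width: 0.094
```

>>> move_arm(targets=[0,0,0,0,0,0,1,0,0,0,0,0,0,1,0,0,0,0,0,0,1,0,0,0,0,0,0,1,0,0,0,0,0,0,1])

```text
t: 9.1
tool_pos: [0.6679, -0.0319, 0.2988]
tcp_rot: [-180.0, 40.1, 4.8]
contact_force: [0.1, -0.2, -8.7]
gripper_width: 0.1
```

>>> move_arm(targets=[0,0,0,0,0,0,1,0,0,0,0,0,0,1,0,0,0,0,0,0,1,0,0,0,0,0,0,1,0,0,0,0,0,0,1])

```text
t: 9.6
tool_pos: [0.6678, -0.0319, 0.2988]
tcp_rot: [180.0, 40.1, 4.8]
contact_force: [0.8, -0.0, -8.6]
gripper_width: 0.095
```

```bash
python3 - <<'E'
from h import *
c=look('w7'); save('scene','s7.png')
o=get_obs(); Rt=R.from_euler('xyz',o['tcp_rot'],degrees=True).as_matrix(); print('pivot bay',w2b(np.array(o['tool_pos'])+Rt@[.1867,0,.2322]))
a=cv2.imread('pics/s7.png')[160:380,240:520]; b=cv2.imread('pics/w7.png'); 
cv2.imwrite('pics/c7.png',np.hstack([cv2.resize(a,(509,400)),cv2.resize(b[100:440,200:440],(282,400))]))
E
```

```text
t 9.6 [2.42, 51.73, -7.4, 70.65, 6.19, 98.14, -90.87] [ 0.6678 -0.0319  0.2988] [180.    40.11   4.8 ] [ 0.8 -0.  -8.6] 0.095
pivot bay [-7.73710018e-02  4.93787592e-05  9.12041365e-04]
```

View pics/c7.png

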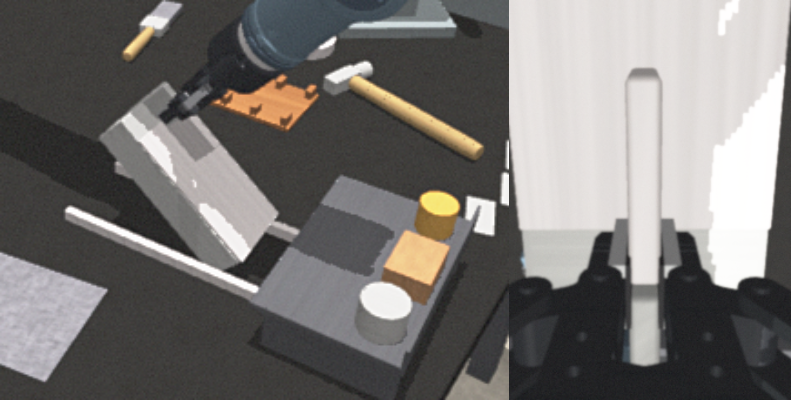

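>>> move_arm(targets=[0,0.05,0,-0.0114,0,0.0096,1,0,0.05,0,-0.0114,0,0.0096,1,0,0.05,0,-0.0114,0,0.0096,1,0,0.05,0,-0.0114,0,0.0096,1,0,0.05,0,-0.0114,0,0.0096,1])

```text
t: 10.2
tool_pos: [0.5934, -0.0382, 0.2918]
tcp_rot: [180.0, 25.7, 4.8]
contact_force: [0.8, -0.6, -7.4]
gripper_width: 0.102
```

>>> move_arm(targets=[0,0.05,0,-0.0114,0,0.0096,1,0,0.05,0,-0.0114,0,0.0096,1,0,0.05,0,-0.0114,0,0.0096,1,0,0.05,0,-0.0114,0,0.0096,1,0,0.05,0,-0.0114,0,0.0096,1])

```text
t: 10.7
tool_pos: [0.5235, -0.0442, 0.2664]
tcp_rot: [180.0, 11.5, 4.8]
contact_force: [0.2, -0.0, -6.2]
gripper_width: 0.097
```

>>> move_arm(targets=[0,0,0,0,0,0,1,0,0,0,0,0,0,1])

```text
t: 10.9
tool_pos: [0.5243, -0.0441, 0.2665]
tcp_rot: [180.0, 11.6, 4.8]
contact_force: [-2.5, 0.3, -5.0]
gripper_width: 0.098
```

```bash
python3 - <<'E'
from h import *
c=look('w8'); save('scene','s8.png')
o=get_obs(); Rt=R.from_euler('xyz',o['tcp_rot'],degrees=True).as_matrix(); print('pivot bay',w2b(np.array(o['tool_pos'])+Rt@[.1867,0,.2322]))
a=cv2.imread('pics/s8.png')[160:380,240:520]; b=cv2.imread('pics/w8.png'); 
cv2.imwrite('pics/c8.png',np.hstack([cv2.resize(a,(509,400)),cv2.resize(b[100:440,200:440],(282,400))]))
E
```

```text
t 10.9 [7.35, 33.47, -10.13, 107.34, 7.94, 51.57, -92.49] [ 0.5243 -0.0441  0.2665] [179.98  11.65   4.79] [-2.5  0.3 -5. ] 0.098
pivot bay [-7.73503547e-02 -7.09782574e-05  1.53168453e-03]
```

View pics/c8.png

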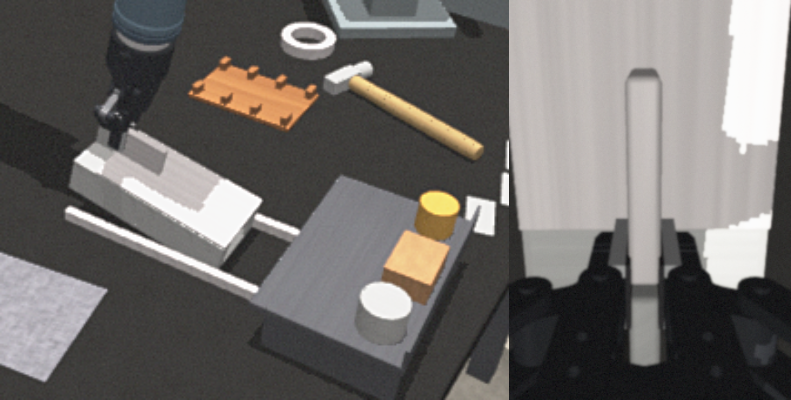

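>>> move_arm(targets=[0,0.05,0,-0.0114,0,0.0098,1,0,0.05,0,-0.0114,0,0.0099,1,0,0.05,0,-0.0114,0,0.0099,1,0,0.03,0,-0.0068,0,0.006,1,0,0.022,0,-0.005,0,0.0042,1])

```text
t: 11.5
tool_pos: [0.475, -0.0481, 0.2322]
tcp_rot: [180.0, -0.2, 4.8]
contact_force: [-3.4, -0.2, 53.2]
gripper_width: 0.096
```

>>> move_arm(targets=[0,0,0,0,0,0,1,0,0,0,0,0,0,1])

```text
t: 11.7
tool_pos: [0.4753, -0.0481, 0.2323]
tcp_rot: [180.0, -0.1, 4.8]
contact_force: [-1.6, 0.3, -4.0]
gripper_width: 0.097
```

```bash
python3 - <<'E'
from h import *
c=look('w9'); save('scene','s9.png')
o=get_obs(); Rt=R.from_euler('xyz',o['tcp_rot'],degrees=True).as_matrix(); print('pivot bay',w2b(np.array(o['tool_pos'])+Rt@[.1867,0,.2322]))
a=cv2.imread('pics/s9.png')[160:380,240:520]; b=cv2.imread('pics/w9.png'); 
cv2.imwrite('pics/c9.png',np.hstack([cv2.resize(a,(509,400)),cv2.resize(b[100:440,200:440],(282,400))]))
E
```

```text
t 11.7 [8.38, 30.87, -9.84, 119.6, 10.05, 30.16, -93.98] [ 0.4753 -0.0481  0.2323] [ 1.7999e+02 -1.2000e-01  4.8100e+00] [-1.6  0.3 -4. ] 0.097
pivot bay [-0.07664693  0.00011823  0.00053058]
```

View pics/c9.png

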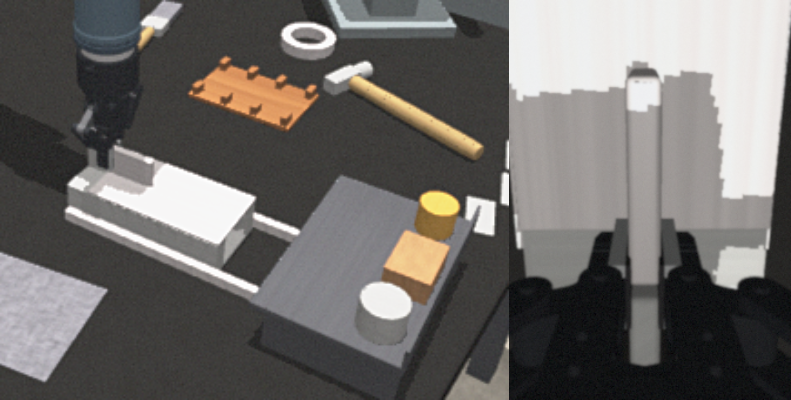

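The tray is flat again between the rails with the lid on. I'll release, shift 43 mm to the handle, and check alignment before gripping the lid.

>>> move_arm(targets=[0,0,0,0,0,0,1,0,0,0,0,0,0,1,0,0,0,0,0,0,-1,0,0,0,0,0,0,-1,0,0,0,0,0,0,-1])

```text
t: 12.3
tool_pos: [0.4748, -0.0482, 0.2323]
tcp_rot: [180.0, -0.2, 4.8]
contact_force: [-0.6, 0.3, 0.2]
gripper_width: 0.603
```

>>> move_arm(targets=[0,0,0,0,0,0,-1,0,0,0,0,0,0,-1,0,0,0,0.015,0,0,-1,0,0,0,0.016,0,0,-1,0,0,0,0.012,0,0,-1])

```text
t: 12.8
tool_pos: [0.5182, -0.0445, 0.2322]
tcp_rot: [180.0, -0.2, 4.8]
contact_force: [-0.9, 0.5, 0.4]
gripper_width: 0.998
```

```bash
python3 - <<'E'
from h import *
c=look('w10')
o=get_obs(); print('grasp bay',w2b([*o['tool_pos'][:2],o['tool_pos'][2]-.155]))
E
```

```text
t 12.8 [7.65, 33.69, -9.78, 113.57, 9.84, 33.35, -93.94] [ 0.5182 -0.0445  0.2322] [ 1.80e+02 -1.60e-01  4.81e+00] [-0.9  0.5  0.4] 0.998
grasp bay [-2.19105587e-01  1.03346518e-04  7.74515923e-02]
```

View pics/w10.png

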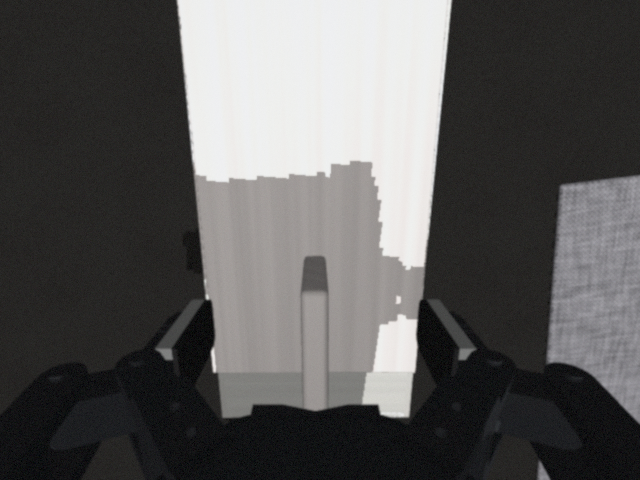

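The fin stands centred between the open fingers at lid x ≈ -35 mm. I'll grip and lift the lid.

>>> move_arm(targets=[0,0,0,0,0,0,1,0,0,0,0,0,0,1,0,0,0,0,0,0,1,0,0,0,0,0,0,1,0,0,0,0,0,0,1], newtons=70)

```text
t: 13.35
tool_pos: [0.5169, -0.0446, 0.2321]
tcp_rot: [180.0, -0.1, 4.8]
contact_force: [0.1, -0.5, -0.5]
gripper_width: 0.146
```

>>> move_arm(targets=[0,0,0,0,0,0,1,0,0,0,0,0,0,1,0,0,0,0,0,0,1,0,0,0,0,0,0,1,0,0,0,0,0,0,1])

```text
t: 13.85
tool_pos: [0.5172, -0.0446, 0.2322]
tcp_rot: [180.0, -0.1, 4.8]
contact_force: [-1.6, -0.5, 5.5]
gripper_width: 0.106
```

>>> move_arm(targets=[0,0,0,0,0,-0.01,1,0,0,0,0,0,-0.02,1,0,0,0,0,0,-0.025,1,0,0,0,0,0,-0.025,1,0,0,0,0,0,0,1])

```text
t: 14.35
tool_pos: [0.5184, -0.0446, 0.3154]
tcp_rot: [180.0, -0.5, 4.8]
contact_force: [-0.3, 0.7, -1.1]
gripper_width: 0.106
```

```bash
python3 - <<'E'
from h import *
c=look('w11'); save('scene','s11.png')
a=cv2.imread('pics/s11.png')[120:360,200:520]; b=cv2.imread('pics/w11.png'); 
cv2.imwrite('pics/c11.png',np.hstack([cv2.resize(a,(480,360)),cv2.resize(b,(320,240+120))]))
E
```

```text
t 14.35 [9.25, 25.68, -11.63, 111.57, 7.38, 42.99, -91.84] [ 0.5184 -0.0446  0.3154] [179.96  -0.46   4.79] [-0.3  0.7 -1.1] 0.106
```

View pics/c11.png

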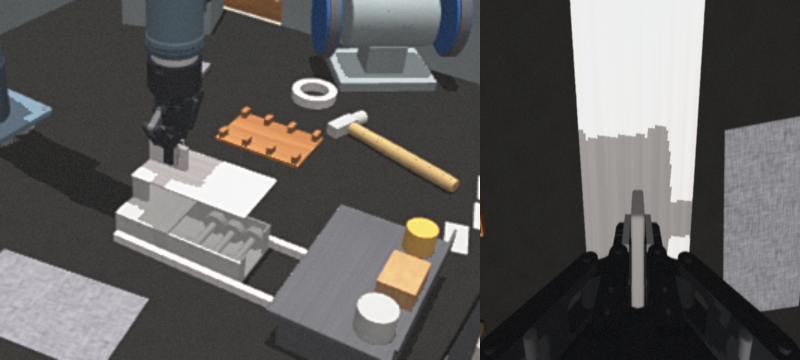

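The lid is lifted level, and the dollies show at the tray's far end. I'll carry the lid to the mat.

>>> move_arm(targets=[0,0,0,-0.0167,0.0392,0,1,0,0,0,-0.0167,0.0392,0,1,0,0,0,-0.0167,0.0392,0,1,0,0,0,-0.0167,0.0392,0,1,0,0,0,-0.0167,0.0392,0,1])

```text
t: 14.95
tool_pos: [0.4489, -0.2482, 0.3106]
tcp_rot: [-179.9, 0.0, 4.8]
contact_force: [0.3, 0.0, -1.0]
gripper_width: 0.107
```

>>> move_arm(targets=[0,0,0,-0.0167,0.0392,0,1,0,0,-0.063,0,0,0.01,1,0,0,-0.064,0,0,0.02,1,0,0,0,0,0,0.03,1,0,0,0,0,0,0.02,1])

```text
t: 15.45
tool_pos: [0.4359, -0.2869, 0.2291]
tcp_rot: [-179.9, 0.0, 12.1]
contact_force: [-0.0, -0.1, -1.1]
gripper_width: 0.104
```

>>> move_arm(targets=[0,0,0,0,0,0,1,0,0,0,0,0,0,1])

```text
t: 15.65
tool_pos: [0.4367, -0.2871, 0.2313]
tcp_rot: [-179.9, -0.0, 12.1]
contact_force: [-0.1, -1.3, -1.6]
gripper_width: 0.104
```

```bash
python3 - <<'E'
from h import *
c=look('w12'); save('scene','s12.png')
a=cv2.imread('pics/s12.png')[160:400,120:440]; b=cv2.imread('pics/w12.png'); 
cv2.imwrite('pics/c12.png',np.hstack([cv2.resize(a,(480,360)),cv2.resize(b,(320,240+120))]))
E
```

```text
t 15.65 [35.47, 33.94, -9.0, 113.17, 8.97, 33.56, -57.42] [ 0.4367 -0.2871  0.2313] [-1.7993e+02 -3.0000e-02  1.2090e+01] [-0.1 -1.3 -1.6] 0.104
```

View pics/c12.png

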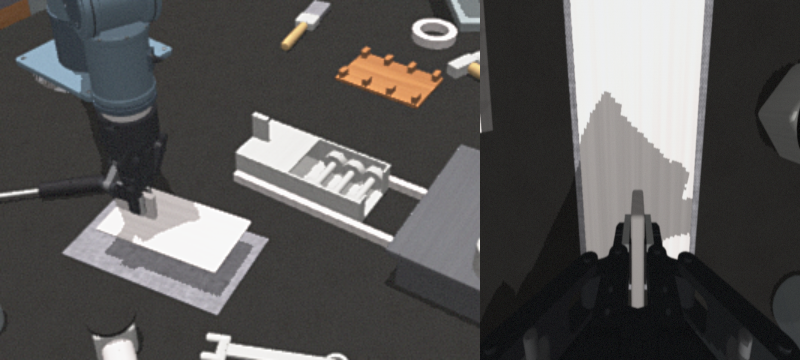

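Three dollies visible. I'll lower the lid onto the mat.

>>> move_arm(targets=[0,0,0,0,0,0.02,1,0,0,0,0,0,0.012,1,0,0,0,0,0,0.005,1,0,0,0,0,0,0.002,1,0,0,0,0,0,0.001,1])

```text
t: 16.25
tool_pos: [0.4373, -0.2874, 0.1921]
tcp_rot: [180.0, -0.1, 12.1]
contact_force: [0.3, -0.0, -1.6]
gripper_width: 0.104
```

>>> move_arm(targets=[0,0,0,0,0,0,1,0,0,0,0,0,0,1])

```text
t: 16.45
tool_pos: [0.4373, -0.2875, 0.1923]
tcp_rot: [180.0, -0.1, 12.1]
contact_force: [0.7, 1.3, -2.0]
gripper_width: 0.106
```

>>> move_arm(targets=[0,0,0,0,0,0.0015,1,0,0,0,0,0,0,1,0,0,0,0,0,0,1,0,0,0,0,0,0,-1,0,0,0,0,0,0,-1])

```text
t: 16.95
tool_pos: [0.4373, -0.2874, 0.1906]
tcp_rot: [180.0, -0.1, 12.1]
contact_force: [0.5, 0.1, -0.5]
gripper_width: 0.437
```

>>> move_arm(targets=[0,0,0,0,0,0,-1,0,0,0,0,0,0,-1,0,0,0,0,0,0,-1,0,0,0,0,0,-0.03,-1,0,0,0,0,0,-0.04,-1])

```text
t: 17.45
tool_pos: [0.4362, -0.2868, 0.2596]
tcp_rot: [-179.8, 0.1, 12.1]
contact_force: [0.4, -0.4, 0.6]
gripper_width: 0.996
```

>>> move_arm(targets=[0,0,0,0,0,-0.05,-1,0,0,0,0,0,-0.05,-1,0,0,0,0,0,0,-1])

```text
t: 17.75
tool_pos: [0.4389, -0.2885, 0.367]
tcp_rot: [179.5, -0.6, 12.1]
contact_force: [0.2, -0.4, -0.4]
gripper_width: 1.0
```

```bash
python3 - <<'E'
from h import *
c=look('w13'); save('scene','s13.png')
a=cv2.imread('pics/s13.png')[160:400,120:440]; b=cv2.imread('pics/w13.png'); 
cv2.imwrite('pics/c13.png',np.hstack([cv2.resize(a,(480,360)),cv2.resize(b,(320,240+120))]))
E
```

```text
t 17.75 [37.67, 21.68, -11.47, 108.83, 5.56, 49.23, -54.52] [ 0.4389 -0.2885  0.367 ] [179.51  -0.62  12.06] [ 0.2 -0.4 -0.4] 1.0
```

View pics/c13.png

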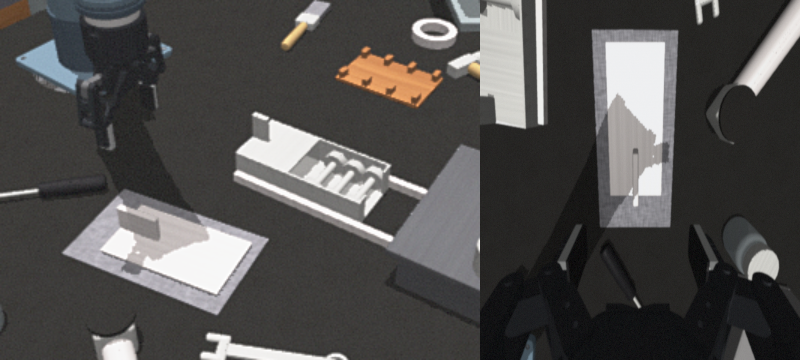

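The lid lies flat in the middle of the mat. Now to look at the dollies from above.

>>> move_arm(targets=[0,0,0,0.0284,-0.0363,0,-1,0,0,0,0.0284,-0.0363,0,-1,0,0,0,0.0284,-0.0363,0,-1,0,0,0,0.0284,-0.0363,0,-1,0,0,0,0.0284,-0.0363,0,-1])

```text
t: 18.35
tool_pos: [0.5375, -0.0784, 0.3588]
tcp_rot: [-180.0, 0.1, 12.1]
contact_force: [0.9, -1.2, 0.4]
gripper_width: 0.995
```

>>> move_arm(targets=[0,0,0,0.0284,-0.0363,0,-1,0,0,0.064,0,0,0,-1,0,0,0.063,0,0,0,-1,0,0,0,0,0,0,-1,0,0,0,0,0,0,-1])

```text
t: 18.85
tool_pos: [0.5574, -0.0389, 0.3594]
tcp_rot: [-180.0, 0.0, 4.9]
contact_force: [0.0, -0.7, 0.2]
gripper_width: 0.998
```

```bash
python3 - <<'E'
from h import *
c=look('w14')
E
```

```text
t 18.85 [10.2, 25.76, -14.0, 103.91, 7.74, 51.29, -92.43] [ 0.5574 -0.0389  0.3594] [-1.7999e+02  3.0000e-02  4.8900e+00] [ 0.  -0.7  0.2] 0.998
```

View pics/w14.png

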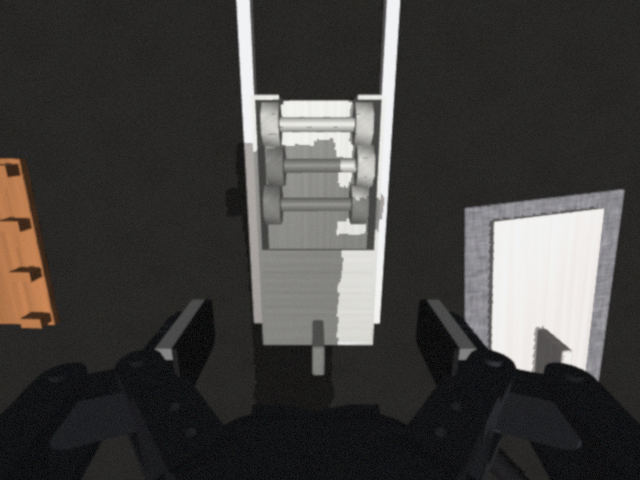

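Three dollies lie flat, parallel, clear of the hood: bars at rows 125, 165 and 205, heads at (269,125)/(364,121), (275,165)/(366,163), (272,204)/(360,203). Measuring them now.

```bash
python3 - <<'E'
from h import *
c=cal('w14')
im=cv2.imread('pics/w14.png'); cv2.imwrite('pics/w14a.png',cv2.resize(im[80:270,235:405],None,fx=3.1,fy=3.1,interpolation=cv2.INTER_CUBIC))
# tray corners: near wall top edge, hood edge
for n,q,h in [('near L',(263,345),.048),('near R',(373,345),.048),('hood L',(262,250),.048),('hood R',(374,250),.048),('fin near top',(319,375),.092)]:
    print(n,np.round(w2b(ray('wrist',q,h,c)),4))
for n,a,b in [('A',(281,125),(354,125)),('B',(285,165),(355,165)),('C',(283,204),(350,204))]:
    p=ray('wrist',a,.024,c);q=ray('wrist',b,.024,c); m=(p+q)/2
    print(n,'world',np.round(m,4),'bay',np.round(w2b(m),4),'len',np.linalg.norm(p-q),'ang vs bay y',np.degrees(np.arctan2(*(w2b(p)-w2b(q))[[0,1]])))
E
```

```text
near L [-0.2947  0.0503  0.048 ]
near R [-0.2944 -0.0525  0.048 ]
hood L [-0.2012  0.0473  0.048 ]
hood R [-0.201  -0.0486  0.048 ]
fin near top [-0.2933 -0.0015  0.092 ]
A world [ 0.6398 -0.0342  0.024 ] bay [-0.0987  0.0001  0.024 ] len 0.06117096079197896 ang vs bay y -0.1273217822663554
B world [ 0.6073 -0.0393  0.024 ] bay [-0.1316 -0.0022  0.024 ] len 0.060570584160524334 ang vs bay y -0.12786648875696868
C world [ 0.573  -0.0392  0.024 ] bay [-0.1657  0.0007  0.024 ] len 0.059879418869095855 ang vs bay y -0.12843292013945043
```

View pics/w14a.png

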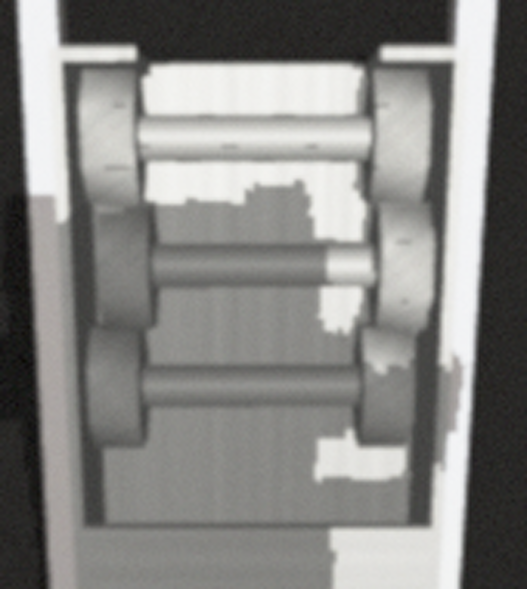

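Spacing of 33–34 mm and tray x ≈ -0.186 agree with the given sizes. I'll turn the jaws along x and go above the far dolly (A).

>>> move_arm(targets=[0,0,0,0.041,0.001,0,0.53,0,0,0,0.0415,0.0013,0,0.53,0,0,-0.1426,0,0,0,0.53,0,0,-0.1426,0,0,0,0.53,0,0,-0.1426,0,0,0,0.53])

```text
t: 19.4
tool_pos: [0.6402, -0.0345, 0.3601]
tcp_rot: [180.0, -0.1, 29.7]
contact_force: [0.5, 0.7, -0.4]
gripper_width: 0.234
```

>>> move_arm(targets=[0,0,-0.1426,0,0,0,0.53,0,0,-0.1426,0,0,0,0.53,0,0,-0.1426,0,0,0,0.53,0,0,-0.1426,0,0,0,0.53,0,0,-0.1426,0,0,0,0.53])

```text
t: 19.9
tool_pos: [0.64, -0.0347, 0.3604]
tcp_rot: [179.9, -0.0, 70.5]
contact_force: [-0.1, -0.0, 0.0]
gripper_width: 0.239
```

>>> move_arm(targets=[0,0,-0.1426,0,0,0,0.53,0,0,-0.1426,0,0,0,0.53,0,0,-0.1426,0,0,0,0.53,0,0,0,0,0,0.04,0.53,0,0,0,0,0,0.04,0.53])

```text
t: 20.4
tool_pos: [0.6408, -0.0349, 0.2807]
tcp_rot: [179.7, 0.0, 94.7]
contact_force: [0.6, 0.1, -1.0]
gripper_width: 0.235
```

>>> move_arm(targets=[0,0,0,0,0,0.04,0.53,0,0,0,0,0,0,0.53,0,0,0,0,0,0,0.53])

```text
t: 20.7
tool_pos: [0.6405, -0.0343, 0.2411]
tcp_rot: [179.9, -0.0, 94.7]
contact_force: [0.8, 0.1, 0.5]
gripper_width: 0.233
```

```bash
python3 - <<'E'
from h import *
c=look('w15')
o=get_obs(); Rt=R.from_euler('xyz',o['tcp_rot'],degrees=True).as_matrix(); print('tip bay',w2b(np.array(o['tool_pos'])+Rt@[0,0,.173]))
E
```

```text
t 20.7 [19.27, 45.04, -29.78, 93.89, 27.9, 48.59, -17.34] [ 0.6405 -0.0343  0.2411] [ 1.7994e+02 -3.0000e-02  9.4690e+01] [0.8 0.1 0.5] 0.233
tip bay [-0.09654039  0.0001309   0.06953331]
```

View pics/w15.png

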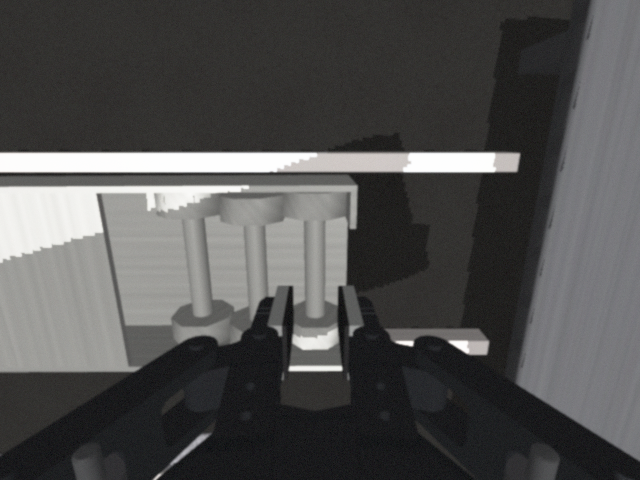

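The bar of A (column 315) runs midway between the pads (columns 292–340). I'll descend and grip.

>>> move_arm(targets=[0,0,0,0,0,0.02,0.53,0,0,0,0,0,0.02,0.53,0,0,0,0,0,0.012,0.53,0,0,0,0,0,0.007,0.53,0,0,0,0,0,0,0.53], newtons=50)

```text
t: 21.25
tool_pos: [0.6408, -0.0341, 0.1822]
tcp_rot: [179.9, 0.0, 94.7]
contact_force: [-0.3, -0.2, 0.3]
gripper_width: 0.237
```

>>> move_arm(targets=[0,0,0,0,0,0,1,0,0,0,0,0,0,1,0,0,0,0,0,0,1,0,0,0,0,0,0,1,0,0,0,0,0,0,1])

```text
t: 21.75
tool_pos: [0.6409, -0.034, 0.1828]
tcp_rot: [179.8, 0.0, 94.7]
contact_force: [-2.3, -0.1, 6.9]
gripper_width: 0.117
```

>>> move_arm(targets=[0,0,0,0,0,0,1,0,0,0,0,0,0,1])

```text
t: 21.95
tool_pos: [0.6409, -0.034, 0.1828]
tcp_rot: [179.8, 0.0, 94.7]
contact_force: [-2.7, -0.5, 6.1]
gripper_width: 0.115
```

A is gripped. I'll lift it and carry it toward the stand, looking at the stand on the way.

>>> move_arm(targets=[0,0,0,0,0,-0.015,1,0,0,0,0,0,-0.03,1,0,0,0,0,0,-0.035,1,0,0,0,0,0,-0.04,1,0,0,0,0.0375,-0.0205,0,1])

```text
t: 22.45
tool_pos: [0.6213, -0.0034, 0.3083]
tcp_rot: [179.1, 0.2, 94.1]
contact_force: [1.9, 1.7, -0.8]
gripper_width: 0.116
```

>>> move_arm(targets=[0,0,0,0.0375,-0.0205,0,1,0,0,0,0.0375,-0.0205,0,1,0,0,0,0.0375,-0.0205,0,1,0,0,0,0.0375,-0.0205,0,1,0,0,0,0.0375,-0.0205,0,1])

```text
t: 22.95
tool_pos: [0.4984, 0.1814, 0.3026]
tcp_rot: [179.8, -0.0, 94.7]
contact_force: [0.3, 0.3, -0.5]
gripper_width: 0.118
```

>>> move_arm(targets=[0,0,0,0,0,0,1,0,0,0,0,0,0,1])

```text
t: 23.15
tool_pos: [0.4991, 0.1811, 0.3025]
tcp_rot: [179.8, -0.0, 94.8]
contact_force: [1.1, -0.2, -1.8]
gripper_width: 0.115
```

```bash
python3 - <<'E'
from h import *
c=look('w16')
E
```

```text
t 23.15 [2.13, 31.7, -34.87, 109.31, 24.62, 46.37, -41.19] [0.4991 0.1811 0.3025] [179.82  -0.    94.84] [ 1.1 -0.2 -1.8] 0.115
```

View pics/w16.png

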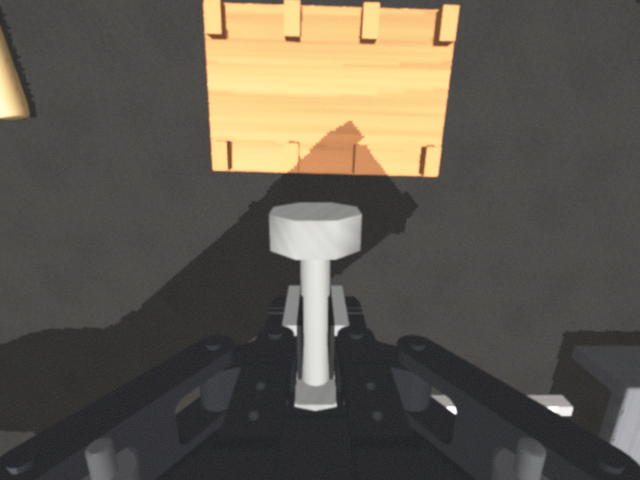

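```bash
python3 - <<'E'
from h import *
im=cv2.imread('pics/w16.png'); cv2.imwrite('pics/w16a.png',cv2.resize(im[0:190,195:470],None,fx=2.9,fy=2.9,interpolation=cv2.INTER_CUBIC))
E
```

```text
(no output)
```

View pics/w16a.png

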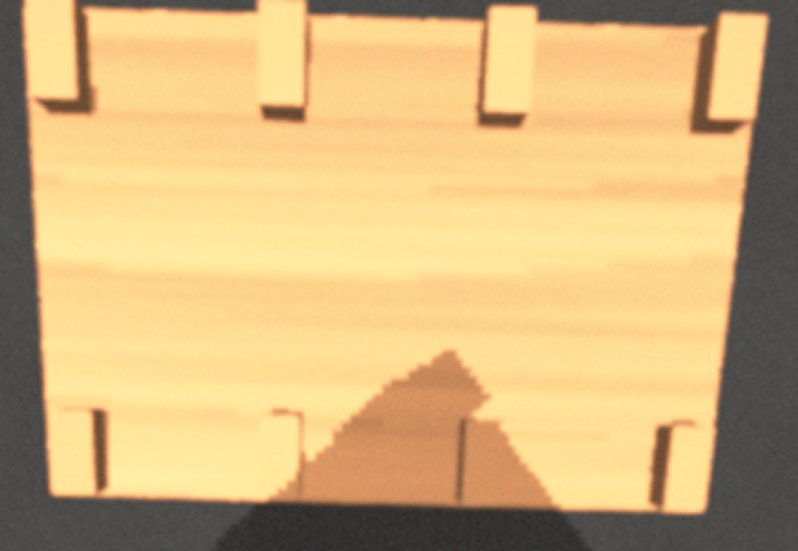

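```bash
python3 - <<'E'
from h import *
from scipy.optimize import least_squares
c=cal('w16')
S=np.array([(-75,33,22),(-25,33,22),(25,33,22),(75,33,22),(-85,-55,8),(85,-55,8),(-70,-33,22),(70,-33,22)])/1000.
U=np.array([(57.5,100),(283,106),(506.5,114),(732.5,121),(50,496),(706,513),(95,409),(669,424)])/2.9+[195,0]
def f(p,full=False):
    Rz=R.from_euler('z',p[2]).as_matrix()
    return np.array([proj('wrist',Rz@s+[p[0],p[1],0],c)-u for s,u in zip(S,U)])
r=least_squares(lambda p:f(p).ravel(),[.5,.282,.06]); print(r.x[:2],np.degrees(r.x[2])); print(np.round(f(r.x),1).tolist())
x,y,a=r.x
for i,sx in enumerate((-.05,0,.05)): print('slot',i,np.round([x+np.cos(a)*sx,y+np.sin(a)*sx],4))
E
```

```text
[0.50123767 0.28222449] 3.29532604245534
[[-0.5, -0.4], [-0.2, -0.0], [0.4, -0.3], [-0.2, -0.3], [0.5, -0.0], [-0.7, 0.2], [-0.9, 0.4], [1.7, 0.8]]
slot 0 [0.4513 0.2794]
slot 1 [0.5012 0.2822]
slot 2 [0.5512 0.2851]
```

The stand pose fits to within 1–2 px: (0.5012, 0.2822), yaw 3.3°. I'll move A over slot 2 and lower part-way.

>>> move_arm(targets=[0,0,0,0.0331,0.0202,0,1,0,0,0,0.0331,0.0202,0,1,0,0,0,0.033,0.0203,0,1,0,0,0.027,0,0,0.03,1,0,0,0,0,0,0.035,1])

```text
t: 23.7
tool_pos: [0.5542, 0.284, 0.2373]
tcp_rot: [179.7, -0.1, 93.0]
contact_force: [0.6, -0.6, -2.3]
gripper_width: 0.115
```

>>> move_arm(targets=[0,0,0,0,0,0.022,1,0,0,0,0,0,0,1,0,0,0,0,0,0,1])

```text
t: 24.0
tool_pos: [0.553, 0.283, 0.2151]
tcp_rot: [179.9, 0.0, 93.0]
contact_force: [-0.8, 0.3, -1.3]
gripper_width: 0.118
```

```bash
python3 - <<'E'
from h import *
c=look('w17')
o=get_obs(); Rt=R.from_euler('xyz',o['tcp_rot'],degrees=True).as_matrix(); print('grasp',np.array(o['tool_pos'])+Rt@[0,0,.161])
E
```

```text
t 24.0 [-10.71, 45.73, -29.47, 97.47, 30.12, 44.78, -51.56] [0.553  0.283  0.2151] [1.7987e+02 1.0000e-02 9.3020e+01] [-0.8  0.3 -1.3] 0.118
grasp [0.55376451 0.28365732 0.05500391]
```

View pics/w17.png

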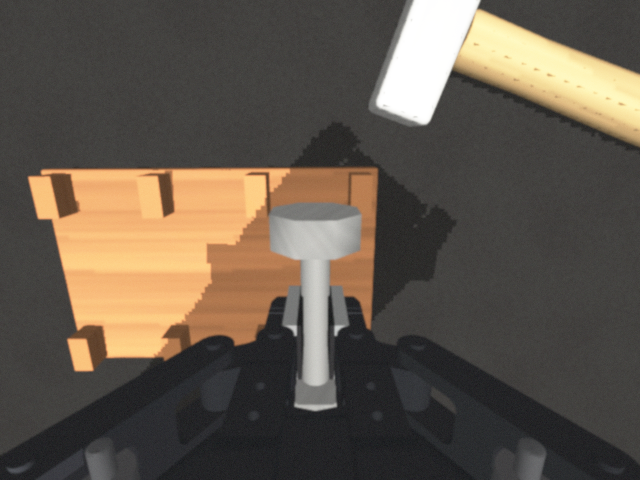

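Slot 2's ridges have their mid-column at about 308, against the dolly's 315, so I'm about 2.7 mm too far out. I'll correct and lower.

>>> move_arm(targets=[0,0,0,0.0015,-0.0027,0,1,0,0,0,0,0,0.01,1,0,0,0,0,0,0.01,1,0,0,0,0,0,0.006,1,0,0,0,0,0,0,1])

```text
t: 24.55
tool_pos: [0.549, 0.2851, 0.1875]
tcp_rot: [180.0, 0.0, 93.1]
contact_force: [-0.6, -0.2, -2.1]
gripper_width: 0.115
```

```bash
python3 - <<'E'
from h import *
c=look('w18')
o=get_obs(); Rt=R.from_euler('xyz',o['tcp_rot'],degrees=True).as_matrix(); print('grasp',np.array(o['tool_pos'])+Rt@[0,0,.161])
E
```

```text
t 24.55 [-11.85, 47.85, -28.22, 98.01, 31.51, 42.25, -52.92] [0.549  0.2851 0.1875] [1.7996e+02 4.0000e-02 9.3140e+01] [-0.6 -0.2 -2.1] 0.115
grasp [0.54922852 0.28517233 0.0270553 ]
```

View pics/w18.png

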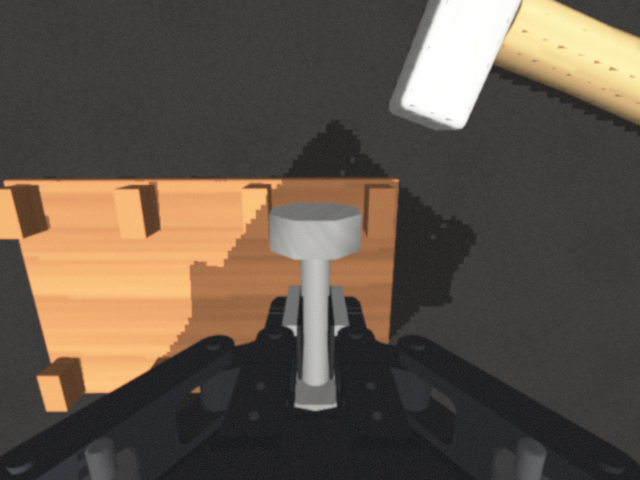

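Centred between the ridges (267 and 364, dolly at 315). I'll set it down, release, lift and return for B.

>>> move_arm(targets=[0,0,0,0,0,0.002,1,0,0,0,0,0,0,1,0,0,0,0,0,0,0.5,0,0,0,0,0,0,0.5,0,0,0,0,0,0,0.5])

```text
t: 25.1
tool_pos: [0.5493, 0.2853, 0.1868]
tcp_rot: [179.9, -0.0, 93.1]
contact_force: [-1.1, 0.5, 1.2]
gripper_width: 0.249
```

>>> move_arm(targets=[0,0,0,0,0,-0.015,0.5,0,0,0,0,0,-0.03,0.5,0,0,0,0,0,-0.035,0.5,0,0,0,0,0,-0.035,0.5,0,0,0,0,0,0,0.5])

```text
t: 25.6
tool_pos: [0.5505, 0.2868, 0.308]
tcp_rot: [179.4, -0.3, 93.1]
contact_force: [0.1, -0.2, 0.1]
gripper_width: 0.254
```

```bash
python3 - <<'E'
from h import *
c=look('w19')
E
```

```text
t 25.6 [-8.4, 38.52, -33.4, 95.83, 25.64, 52.78, -48.51] [0.5505 0.2868 0.308 ] [179.4   -0.25  93.13] [ 0.1 -0.2  0.1] 0.254
```

View pics/w19.png

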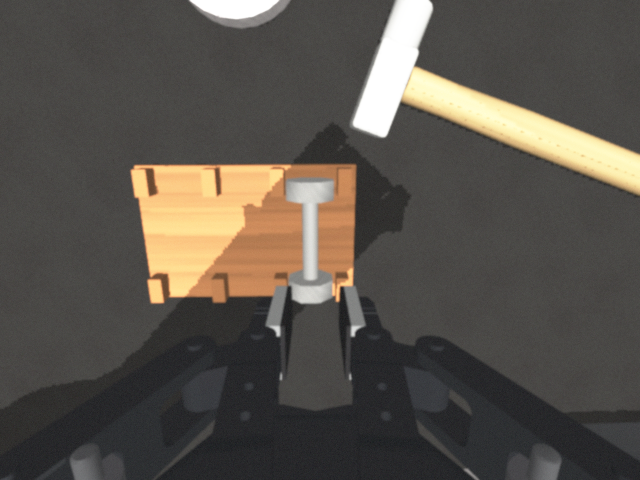

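A is seated squarely in slot 2. Now for B.

>>> move_arm(targets=[0,0,0,-0.0467,0.0058,0,0.53,0,0,0,-0.0467,0.0058,0,0.53,0,0,0,-0.0467,0.0058,0,0.53,0,0,0,-0.0467,0.0058,0,0.53,0,0,0,-0.0467,0.0058,0,0.53])

```text
t: 26.15
tool_pos: [0.5904, 0.0517, 0.3012]
tcp_rot: [180.0, 0.0, 93.1]
contact_force: [0.9, 0.5, -0.7]
gripper_width: 0.236
```

>>> move_arm(targets=[0,0,0,-0.0467,0.0058,0,0.53,0,0,0,-0.0466,0.0061,0,0.53,0,0,-0.028,0,0,0.03,0.53,0,0,0,0,0,0.03,0.53,0,0,0,0,0,0,0.53])

```text
t: 26.65
tool_pos: [0.6054, -0.0395, 0.2376]
tcp_rot: [-179.6, -0.0, 94.7]
contact_force: [0.9, 0.1, -1.0]
gripper_width: 0.234
```

>>> move_arm(targets=[0,0,0,0,0,0,0.53,0,0,0,0,0,0,0.53])

```text
t: 26.85
tool_pos: [0.6085, -0.0382, 0.2432]
tcp_rot: [179.8, -0.0, 94.8]
contact_force: [-0.1, 0.1, -0.0]
gripper_width: 0.238
```

```bash
python3 - <<'E'
from h import *
c=look('w20')
o=get_obs(); Rt=R.from_euler('xyz',o['tcp_rot'],degrees=True).as_matrix(); g=np.array(o['tool_pos'])+Rt@[0,0,.161]; print('grasp',g,w2b(g))
E
```

```text
t 26.85 [20.87, 42.49, -30.39, 99.0, 28.3, 46.08, -18.14] [ 0.6085 -0.0382  0.2432] [179.78  -0.    94.78] [-0.1  0.1 -0. ] 0.238
grasp [ 0.60924284 -0.03819922  0.0823941 ] [-0.12951641 -0.00135635  0.0823941 ]
```

View pics/w20.png

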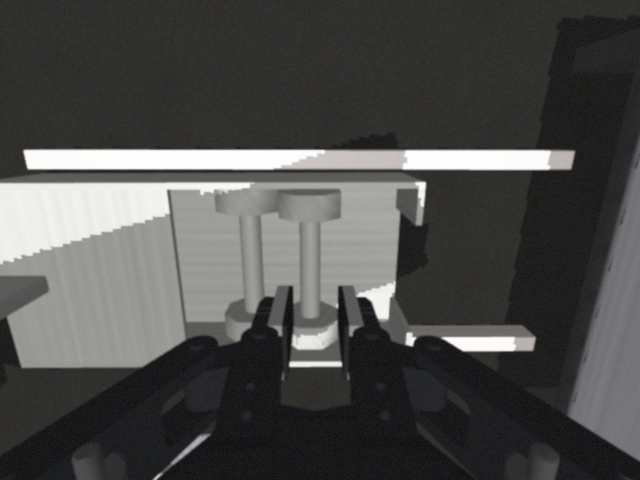

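B's bar is at column 310 against the pads' mid 316, so I'll shift about 2.3 mm, then descend and grip.

>>> move_arm(targets=[0,0,0,0,-0.0022,0.02,0.53,0,0,0,0,0,0.02,0.53,0,0,0,0,0,0.012,0.53,0,0,0,0,0,0.0085,0.53,0,0,0,0,0,0,0.53])

```text
t: 27.4
tool_pos: [0.6057, -0.0388, 0.1809]
tcp_rot: [179.9, -0.0, 94.7]
contact_force: [-0.7, -0.3, -0.6]
gripper_width: 0.234
```

>>> move_arm(targets=[0,0,0,0,0,0,1,0,0,0,0,0,0,1,0,0,0,0,0,0,1,0,0,0,0,0,0,1,0,0,0,0,0,0,1])

```text
t: 27.9
tool_pos: [0.6061, -0.039, 0.1818]
tcp_rot: [179.8, 0.0, 94.7]
contact_force: [0.3, 0.7, 3.2]
gripper_width: 0.118
```

>>> move_arm(targets=[0,0,0,0,0,0,1,0,0,0,0,0,0,1])

```text
t: 28.1
tool_pos: [0.6061, -0.039, 0.1818]
tcp_rot: [179.8, 0.0, 94.7]
contact_force: [-1.0, -0.0, 5.8]
gripper_width: 0.122
```

>>> move_arm(targets=[0,0,0,0,0,-0.015,1,0,0,0,0,0,-0.03,1,0,0,0,0,0,-0.035,1,0,0,0,0,0,-0.04,1,0,0,0,0.047,-0.0115,0,1])

```text
t: 28.6
tool_pos: [0.594, 0.0003, 0.3068]
tcp_rot: [179.3, 0.3, 94.0]
contact_force: [1.6, 0.0, -1.6]
gripper_width: 0.116
```

>>> move_arm(targets=[0,0,0,0.047,-0.0115,0,1,0,0,0,0.047,-0.0115,0,1,0,0,0,0.047,-0.0115,0,1,0,0,0,0.047,-0.0114,0,1,0,0,0,0.047,-0.0114,0,1])

```text
t: 29.1
tool_pos: [0.5127, 0.238, 0.3018]
tcp_rot: [179.9, 0.0, 94.7]
contact_force: [1.1, 1.1, -0.4]
gripper_width: 0.121
```

>>> move_arm(targets=[0,0,0,0.047,-0.0114,0,1,0,0,0.026,0,0,0.03,1,0,0,0,0,0,0.035,1,0,0,0,0,0,0.02,1,0,0,0,0,0,0,1])

```text
t: 29.6
tool_pos: [0.4973, 0.2815, 0.214]
tcp_rot: [-179.8, 0.2, 93.3]
contact_force: [-0.1, -0.5, -1.0]
gripper_width: 0.113
```

>>> move_arm(targets=[0,0,0,0,0,0,1,0,0,0,0,0,0,1])

```text
t: 29.8
tool_pos: [0.4993, 0.2827, 0.2178]
tcp_rot: [179.8, -0.1, 93.2]
contact_force: [0.7, -0.2, -0.8]
gripper_width: 0.117
```

```bash
python3 - <<'E'
from h import *
c=look('w21')
o=get_obs(); Rt=R.from_euler('xyz',o['tcp_rot'],degrees=True).as_matrix(); g=np.array(o['tool_pos'])+Rt@[0,0,.161]; print('grasp',g,w2b(g))
E
```

```text
t 29.8 [-11.88, 42.2, -30.04, 104.88, 30.92, 41.02, -56.08] [0.4993 0.2827 0.2178] [ 1.7977e+02 -8.0000e-02  9.3230e+01] [ 0.7 -0.2 -0.8] 0.117
grasp [0.4999479  0.28291938 0.05676429] [-0.21178729  0.32772425  0.05676429]
```

View pics/w21.png

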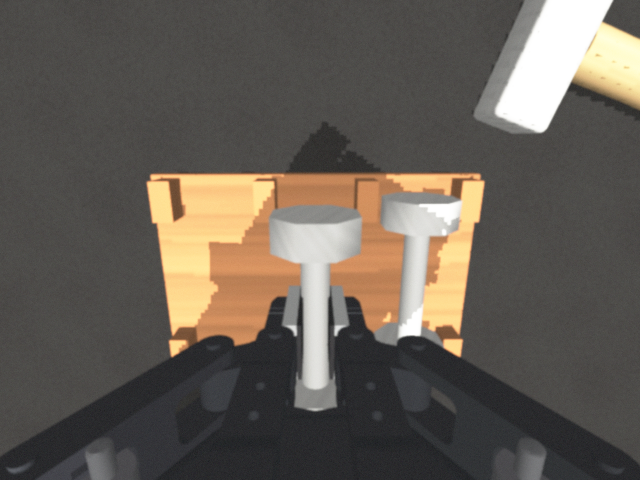

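The ridge mid is at about column 316 and the dolly at 315, so it's aligned. I'll lower and release.

>>> move_arm(targets=[0,0,0,0,0,0.012,1,0,0,0,0,0,0.012,1,0,0,0,0,0,0.006,1,0,0,0,0,0,0,1,0,0,0,0,0,0,1])

```text
t: 30.35
tool_pos: [0.4984, 0.2819, 0.1858]
tcp_rot: [180.0, 0.1, 93.2]
contact_force: [-2.3, -2.5, 5.0]
gripper_width: 0.118
```

>>> move_arm(targets=[0,0,0,0,0,0.0015,1,0,0,0,0,0,0,1,0,0,0,0,0,0,0.5,0,0,0,0,0,0,0.5,0,0,0,0,0,0,0.5])

```text
t: 30.85
tool_pos: [0.4986, 0.2823, 0.1841]
tcp_rot: [179.9, 0.0, 93.2]
contact_force: [0.0, 0.1, 0.1]
gripper_width: 0.25
```

>>> move_arm(targets=[0,0,0,0,0,-0.015,0.5,0,0,0,0,0,-0.03,0.5,0,0,0,0,0,-0.035,0.5,0,0,0,0,0,-0.035,0.5,0,0,0,0,0,0,0.5])

```text
t: 31.35
tool_pos: [0.4999, 0.2837, 0.3051]
tcp_rot: [179.5, -0.2, 93.2]
contact_force: [0.8, 1.3, 0.6]
gripper_width: 0.245
```

```bash
python3 - <<'E'
from h import *
c=look('w22')
E
```

```text
t 31.35 [-8.56, 35.09, -34.61, 102.95, 25.65, 49.34, -51.93] [0.4999 0.2837 0.3051] [179.45  -0.24  93.25] [0.8 1.3 0.6] 0.245
```

View pics/w22.png

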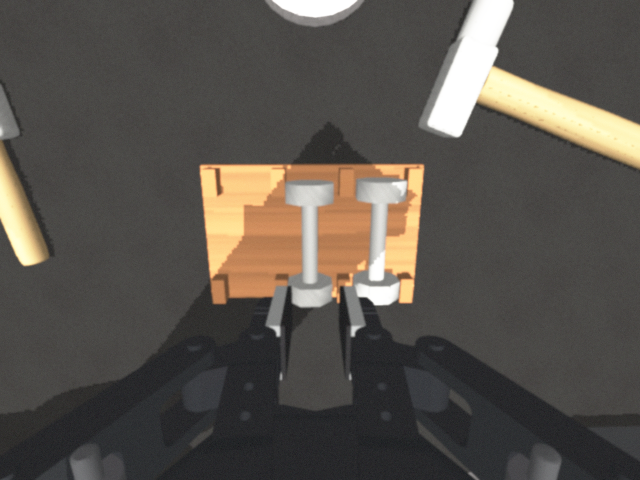

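B is in slot 1. Now the last dolly, C.

>>> move_arm(targets=[0,0,0,-0.0464,0.0079,0,0.53,0,0,0,-0.0464,0.0079,0,0.53,0,0,0,-0.0464,0.0079,0,0.53,0,0,0,-0.0464,0.0079,0,0.53,0,0,0,-0.0464,0.0079,0,0.53])

```text
t: 31.9
tool_pos: [0.5508, 0.0508, 0.299]
tcp_rot: [180.0, 0.0, 93.3]
contact_force: [0.5, -0.9, -0.4]
gripper_width: 0.235
```

>>> move_arm(targets=[0,0,0,-0.0464,0.0079,0,0.53,0,0,0,-0.0465,0.008,0,0.53,0,0,-0.026,0,0,0.03,0.53,0,0,0,0,0,0.027,0.53,0,0,0,0,0,0,0.53])

```text
t: 32.4
tool_pos: [0.5701, -0.0396, 0.239]
tcp_rot: [-179.7, -0.1, 94.7]
contact_force: [-0.8, -0.2, 0.3]
gripper_width: 0.235
```

>>> move_arm(targets=[0,0,0,0,0,0,0.53,0,0,0,0,0,0,0.53,0,0,0,0,0,0,0.53])

```text
t: 32.7
tool_pos: [0.5728, -0.0385, 0.244]
tcp_rot: [179.8, 0.0, 94.8]
contact_force: [0.1, 0.3, 0.1]
gripper_width: 0.235
```

```bash
python3 - <<'E'
from h import *
c=look('w23')
o=get_obs(); Rt=R.from_euler('xyz',o['tcp_rot'],degrees=True).as_matrix(); g=np.array(o['tool_pos'])+Rt@[0,0,.161]; print('grasp',g,w2b(g))
E
```

```text
t 32.7 [22.06, 39.82, -30.8, 104.47, 28.54, 43.36, -19.27] [ 0.5728 -0.0385  0.244 ] [1.7977e+02 2.0000e-02 9.4770e+01] [0.1 0.3 0.1] 0.235
grasp [ 0.5733916  -0.03863938  0.08289266] [-0.16528053  0.00118002  0.08289266]
```

View pics/w23.png

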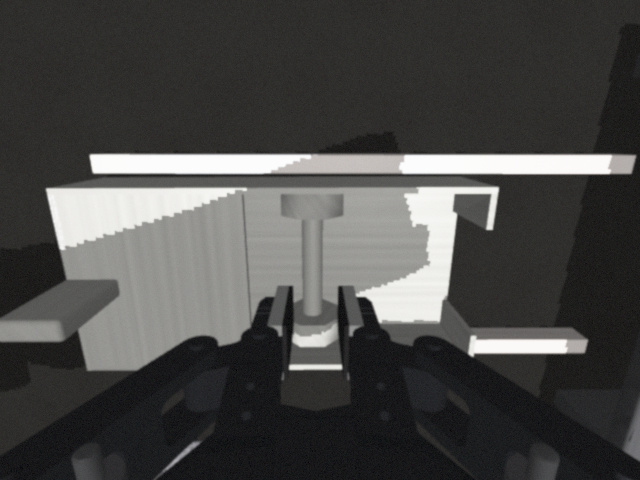

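C's bar is centred (column 312 against 316). I'll descend and grip.

>>> move_arm(targets=[0,0,0,0,-0.001,0.02,0.53,0,0,0,0,0,0.02,0.53,0,0,0,0,0,0.012,0.53,0,0,0,0,0,0.0085,0.53,0,0,0,0,0,0,0.53])

```text
t: 33.25
tool_pos: [0.5712, -0.0389, 0.1816]
tcp_rot: [179.9, -0.0, 94.7]
contact_force: [0.1, -0.6, -1.0]
gripper_width: 0.236
```

>>> move_arm(targets=[0,0,0,0,0,0,1,0,0,0,0,0,0,1,0,0,0,0,0,0,1,0,0,0,0,0,0,1,0,0,0,0,0,0,1])

```text
t: 33.75
tool_pos: [0.5716, -0.0391, 0.1826]
tcp_rot: [179.9, 0.0, 94.7]
contact_force: [-0.4, -0.0, 2.2]
gripper_width: 0.116
```

>>> move_arm(targets=[0,0,0,0,0,0,1,0,0,0,0,0,0,1])

```text
t: 33.95
tool_pos: [0.5716, -0.0391, 0.1826]
tcp_rot: [179.9, 0.0, 94.7]
contact_force: [-1.6, 0.5, 4.1]
gripper_width: 0.118
```

>>> move_arm(targets=[0,0,0,0,0,-0.015,1,0,0,0,0,0,-0.03,1,0,0,0,0,0,-0.035,1,0,0,0,0,0,-0.04,1,0,0,0,0.0468,-0.0137,0,1])

```text
t: 34.45
tool_pos: [0.5576, 0.0005, 0.3076]
tcp_rot: [179.3, 0.3, 94.1]
contact_force: [1.2, 1.5, -2.3]
gripper_width: 0.118
```

>>> move_arm(targets=[0,0,0,0.0468,-0.0137,0,1,0,0,0,0.0468,-0.0137,0,1,0,0,0,0.0468,-0.0137,0,1,0,0,0,0.0468,-0.0137,0,1,0,0,0,0.0468,-0.0138,0,1])

```text
t: 34.95
tool_pos: [0.4649, 0.2356, 0.3029]
tcp_rot: [179.8, -0.0, 94.7]
contact_force: [1.5, 1.6, -1.1]
gripper_width: 0.115
```

>>> move_arm(targets=[0,0,0,0.0466,-0.0138,0,1,0,0,0.026,0,0,0.03,1,0,0,0,0,0,0.035,1,0,0,0,0,0,0.02,1,0,0,0,0,0,0,1])

```text
t: 35.45
tool_pos: [0.4474, 0.2787, 0.2153]
tcp_rot: [-179.9, 0.1, 93.3]
contact_force: [-0.8, -0.0, -1.1]
gripper_width: 0.115
```

>>> move_arm(targets=[0,0,0,0,0,0,1,0,0,0,0,0,0,1])

```text
t: 35.65
tool_pos: [0.4492, 0.2798, 0.2186]
tcp_rot: [179.8, -0.1, 93.2]
contact_force: [-0.2, 0.1, -0.0]
gripper_width: 0.117
```

```bash
python3 - <<'E'
from h import *
c=look('w24')
o=get_obs(); Rt=R.from_euler('xyz',o['tcp_rot'],degrees=True).as_matrix(); g=np.array(o['tool_pos'])+Rt@[0,0,.161]; print('grasp',g)
E
```

```text
t 35.65 [-13.22, 39.18, -30.64, 111.49, 31.93, 37.66, -60.83] [0.4492 0.2798 0.2186] [ 1.7977e+02 -8.0000e-02  9.3230e+01] [-0.2  0.1 -0. ] 0.117
grasp [0.44981539 0.27991919 0.05755947]
```

View pics/w24.png

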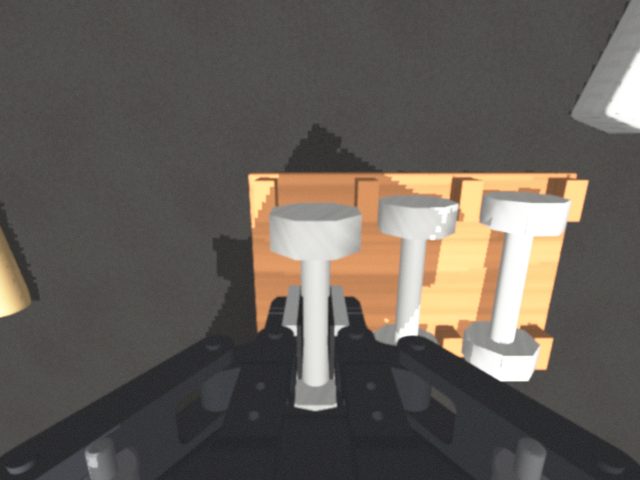

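Aligned with slot 0 (ridges 276/357, dolly 315). Lowering and releasing.

>>> move_arm(targets=[0,0,0,0,0,0.012,1,0,0,0,0,0,0.012,1,0,0,0,0,0,0.006,1,0,0,0,0,0,0,1,0,0,0,0,0,0,1])

```text
t: 36.2
tool_pos: [0.4483, 0.2789, 0.1866]
tcp_rot: [179.9, 0.1, 93.2]
contact_force: [-1.5, -3.0, 4.1]
gripper_width: 0.118
```

>>> move_arm(targets=[0,0,0,0,0,0.0015,1,0,0,0,0,0,0,1,0,0,0,0,0,0,0.5,0,0,0,0,0,0,0.5,0,0,0,0,0,0,0.5])

```text
t: 36.7
tool_pos: [0.4486, 0.2794, 0.1852]
tcp_rot: [179.9, -0.0, 93.2]
contact_force: [-0.3, -0.2, 0.8]
gripper_width: 0.249
```

>>> move_arm(targets=[0,0,0,0,0,-0.015,0.5,0,0,0,0,0,-0.03,0.5,0,0,0,0,0,-0.035,0.5,0,0,0,0,0,-0.035,0.5,0,0,0,0,0,-0.03,0])

```text
t: 37.2
tool_pos: [0.4482, 0.2795, 0.3332]
tcp_rot: [179.8, -0.0, 93.3]
contact_force: [-0.2, 0.5, 0.5]
gripper_width: 0.407
```

```bash
python3 - <<'E'
from h import *
c=look('w25'); save('scene','s25.png')
a=cv2.imread('pics/s25.png')[120:400,120:540]; b=cv2.imread('pics/w25.png'); 
cv2.imwrite('pics/c25.png',np.hstack([cv2.resize(a,(480,320)),cv2.resize(b,(320,320))]))
E
```

```text
t 37.2 [-7.49, 29.31, -37.77, 108.49, 23.21, 49.8, -53.69] [0.4482 0.2795 0.3332] [ 1.7982e+02 -5.0000e-02  9.3270e+01] [-0.2  0.5  0.5] 0.407
```

View pics/c25.png

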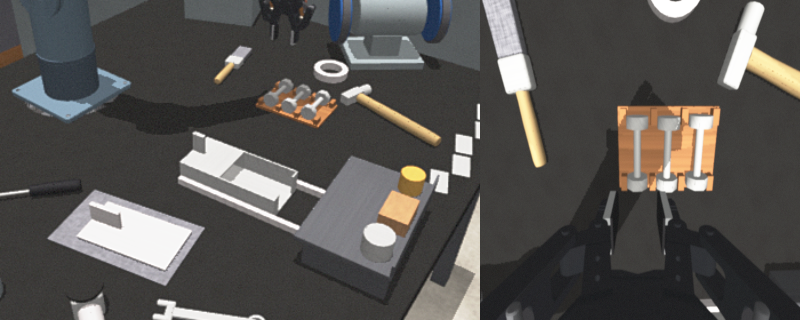

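All three dollies sit in the stand. Next I'll return to the mat and look at where the lid is now.

>>> move_arm(targets=[0,0,0,-0.0465,-0.0042,-0.01,-1,0,0,0,-0.0465,-0.0042,-0.01,-1,0,0,0,-0.0465,-0.0042,-0.01,-1,0,0,0,-0.0465,-0.0042,0,-1,0,0,0,-0.0465,-0.0042,0,-1])

```text
t: 37.8
tool_pos: [0.4399, 0.0442, 0.3608]
tcp_rot: [179.9, 0.0, 93.3]
contact_force: [1.8, -0.2, 0.5]
gripper_width: 0.997
```

>>> move_arm(targets=[0,0,0,-0.0465,-0.0042,0,-1,0,0,0,-0.0465,-0.0042,0,-1,0,0,0,-0.0465,-0.0042,0,-1,0,0,0,-0.0465,-0.0042,0,-1,0,0,0,-0.0465,-0.0042,0,-1])

```text
t: 38.3
tool_pos: [0.432, -0.1891, 0.3605]
tcp_rot: [179.9, 0.0, 93.3]
contact_force: [1.7, 0.5, 0.0]
gripper_width: 0.999
```

>>> move_arm(targets=[0,0,0,-0.0465,-0.0042,0,-1,0,0,0,-0.0465,-0.0042,0,-1,0,0,0.1417,0,0,0,-1,0,0,0.1417,0,0,0,-1,0,0,0.1417,0,0,0,-1])

```text
t: 38.8
tool_pos: [0.4291, -0.2809, 0.3601]
tcp_rot: [179.9, -0.1, 68.5]
contact_force: [0.8, 0.7, 0.0]
gripper_width: 1.0
```

>>> move_arm(targets=[0,0,0.1417,0,0,0,-1,0,0,0.1417,0,0,0,-1,0,0,0.1417,0,0,0,-1,0,0,0.1417,0,0,0,-1,0,0,0.1417,0,0,0,-1])

```text
t: 39.3
tool_pos: [0.4293, -0.2804, 0.3602]
tcp_rot: [-180.0, -0.1, 28.0]
contact_force: [0.1, -1.4, 0.1]
gripper_width: 1.004
```

>>> move_arm(targets=[0,0,0.1417,0,0,0,-1,0,0,0.1417,0,0,0,-1,0,0,0,0,0,0,-1,0,0,0,0,0,0,-1])

```text
t: 39.7
tool_pos: [0.4295, -0.2804, 0.3603]
tcp_rot: [-180.0, -0.1, 12.3]
contact_force: [0.1, 0.3, -0.5]
gripper_width: 1.003
```

```bash
python3 - <<'E'
from h import *
c=look('w26')
E
```

```text
t 39.7 [38.74, 21.4, -13.04, 110.52, 6.21, 48.68, -55.23] [ 0.4295 -0.2804  0.3603] [-1.800e+02 -1.000e-01  1.229e+01] [ 0.1  0.3 -0.5] 1.003
```

View pics/w26.png

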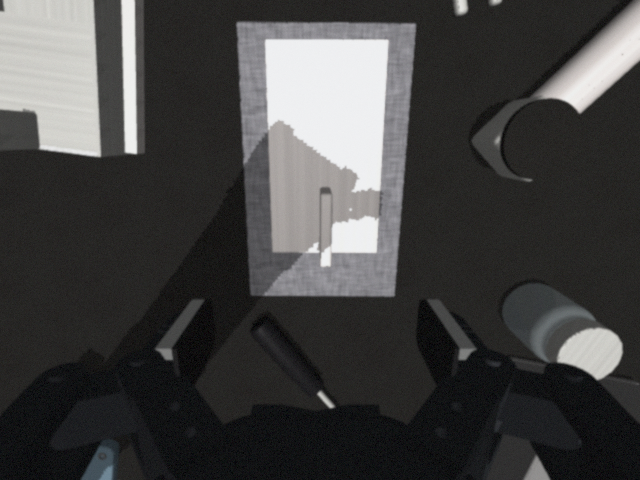

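The lid lies flat on the mat, with plate corners (265,40), (388,40), (378,253), (273,252) and fin at column 326. Measuring its pose.

```bash
python3 - <<'E'
from h import *
from scipy.optimize import least_squares
c=cal('w26')
im=cv2.imread('pics/w26.png'); cv2.imwrite('pics/w26a.png',cv2.resize(im[20:280,235:420],None,fx=2.3,fy=2.3,interpolation=cv2.INTER_CUBIC))
S=np.array([(108,51,11),(108,-51,11),(-77,-51,11),(-77,51,11),(-13,0,51),(-77,0,51)])/1000.
U=np.array([(265,40),(388,40),(378,253),(272.5,252),(326,194.5),(325.5,265)],float)
def f(p):
    Rz=R.from_euler('z',p[2]).as_matrix()
    return np.array([proj('wrist',Rz@s+[p[0],p[1],0],c)-u for s,u in zip(S,U)])
r=least_squares(lambda p:f(p).ravel(),[.47,-.28,.2]); x,y,a=r.x; print('lid',r.x[:2],np.degrees(a)); print(np.round(f(r.x),1).tolist())
g=np.array([x,y])+.036*-np.array([np.cos(a),np.sin(a)]); print('handle',g)
for s in ['lid','handle']:
    print(s,[(np.round(q['xy'],1).tolist(),round(q['confidence'],2)) for q in spot_in('wrist',s)[:2]])
E
```

```text
lid [ 0.47312274 -0.28091042] 12.283246324678164
[[-0.6, -0.8], [0.6, -0.8], [-1.0, -0.3], [-0.2, 0.7], [0.6, -0.8], [0.4, 2.6]]
handle [ 0.43794686 -0.28856923]
lid [([319.9, 139.2], 0.96)]
handle [([326.1, 143.8], 0.69)]
```

View pics/w26a.png

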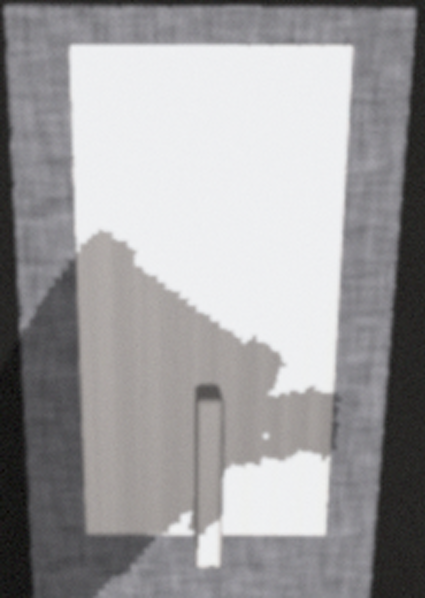

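The lid hasn't moved. Descending to grip its handle.

>>> move_arm(targets=[0,0,0,0.0066,0.0094,0.02,-1,0,0,0,0,0,0.04,-1,0,0,0,0,0,0.04,-1,0,0,0,0,0,0.03,-1,0,0,0,0,0,0.02,-1])

```text
t: 40.35
tool_pos: [0.4375, -0.2881, 0.2081]
tcp_rot: [-179.9, -0.0, 12.1]
contact_force: [0.6, -0.4, 1.1]
gripper_width: 1.0
```

>>> move_arm(targets=[0,0,0,0,0,0.014,-1,0,0,0,0,0,0.005,-1,0,0,0,0,0,0,-1,0,0,0,0,0,0,-1])

```text
t: 40.75
tool_pos: [0.4387, -0.2887, 0.1923]
tcp_rot: [179.9, -0.2, 12.1]
contact_force: [-0.7, 0.1, 0.1]
gripper_width: 0.998
```

```bash
python3 - <<'E'
from h import *
c=look('w27')
E
```

```text
t 40.75 [35.69, 38.24, -9.24, 113.15, 11.59, 29.3, -59.66] [ 0.4387 -0.2887  0.1923] [179.93  -0.18  12.07] [-0.7  0.1  0.1] 0.998
```

View pics/w27.png

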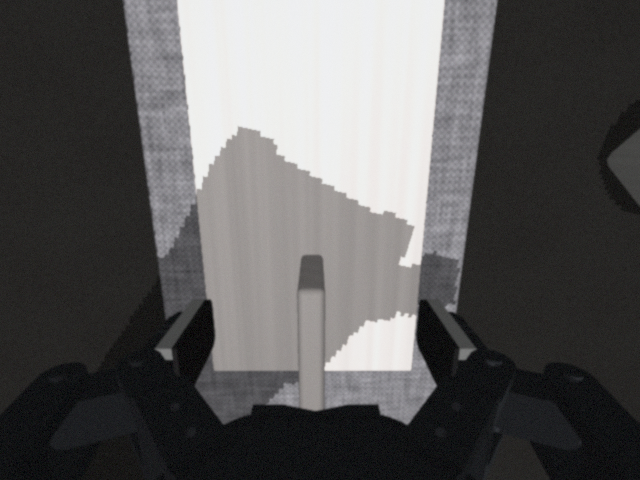

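```bash
python3 - <<'E'
from h import *
for w,pts in [('w15',[((357,187),.048),((99,195),.048)]),('w23',[((47,189),.048),((497,188),.048),((246,192),.048),((87,369),.048)])]:
    c=cal(w)
    for q,h in pts: print(w,q,np.round(w2b(ray('wrist',q,h,c)),4))
E
```

```text
w15 (357, 187) [-0.0779  0.0501  0.048 ]
w15 (99, 195) [-0.1997  0.0465  0.048 ]
w23 (47, 189) [-0.2928  0.05    0.048 ]
w23 (497, 188) [-0.0775  0.0504  0.048 ]
w23 (246, 192) [-0.198   0.0485  0.048 ]
w23 (87, 369) [-0.2929 -0.0511  0.048 ]
```

>>> move_arm(targets=[0,0,0,0,0,0,1,0,0,0,0,0,0,1,0,0,0,0,0,0,1,0,0,0,0,0,0,1,0,0,0,0,0,0,1], newtons=70)

```text
t: 41.3
tool_pos: [0.4383, -0.2884, 0.1915]
tcp_rot: [180.0, -0.1, 12.1]
contact_force: [0.5, 0.2, -0.6]
gripper_width: 0.146
```

>>> move_arm(targets=[0,0,0,0,0,0,1,0,0,0,0,0,0,1,0,0,0,0,0,0,1,0,0,0,0,0,0,1,0,0,0,0,0,0,1])

```text
t: 41.8
tool_pos: [0.4383, -0.2884, 0.1915]
tcp_rot: [180.0, -0.1, 12.1]
contact_force: [-0.7, 0.9, 5.5]
gripper_width: 0.107
```

>>> move_arm(targets=[0,0,0,0,0,-0.015,1,0,0,0,0,0,-0.035,1,0,0,0,0,0,-0.04,1,0,0,0,0,0,-0.03,1,0,0,0,0,0,0,1])

```text
t: 42.3
tool_pos: [0.4394, -0.2894, 0.316]
tcp_rot: [179.7, -0.4, 12.0]
contact_force: [0.2, -0.2, -1.6]
gripper_width: 0.104
```

```bash
python3 - <<'E'
from h import *
c=look('w28')
E
```

```text
t 42.3 [38.37, 26.16, -12.45, 110.71, 7.93, 43.38, -56.53] [ 0.4394 -0.2894  0.316 ] [179.66  -0.45  12.03] [ 0.2 -0.2 -1.6] 0.104
```

View pics/w28.png

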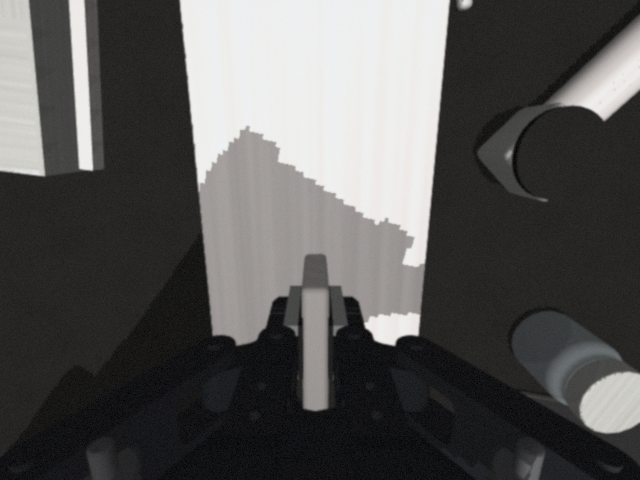

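Tray unmoved (x ≈ -0.185), and the lid is held level. I'll carry it above the seat.

>>> move_arm(targets=[0,0,0,0.0215,-0.037,0,1,0,0,0,0.0215,-0.037,0,1,0,0,0,0.0215,-0.037,0,1,0,0,0,0.0215,-0.037,0,1,0,0,0,0.0215,-0.037,0,1])

```text
t: 42.85
tool_pos: [0.5041, -0.0835, 0.3104]
tcp_rot: [-180.0, 0.0, 12.0]
contact_force: [0.9, -0.4, -1.5]
gripper_width: 0.107
```

>>> move_arm(targets=[0,0,0,0.0215,-0.0368,0,1,0,0,0.064,0,0,0,1,0,0,0.0635,0,0,0.02,1,0,0,0,0,0,0.025,1,0,0,0,0,0,0.015,1])

```text
t: 43.35
tool_pos: [0.5166, -0.0445, 0.2489]
tcp_rot: [-180.0, 0.1, 4.8]
contact_force: [-0.1, 0.5, -1.3]
gripper_width: 0.106
```

>>> move_arm(targets=[0,0,0,0,0,0,1,0,0,0,0,0,0,1,0,0,0,0,0,0,1])

```text
t: 43.65
tool_pos: [0.5182, -0.0447, 0.2521]
tcp_rot: [180.0, -0.2, 4.7]
contact_force: [0.4, 0.5, -1.3]
gripper_width: 0.106
```

```bash
python3 - <<'E'
from h import *
c=look('w29'); save('scene','s29.png')
a=cv2.imread('pics/s29.png')[200:360,200:440]; b=cv2.imread('pics/w29.png'); 
cv2.imwrite('pics/c29.png',np.hstack([cv2.resize(a,(480,320)),cv2.resize(b,(320,320))]))
E
```

```text
t 43.65 [9.44, 31.84, -12.0, 113.14, 10.77, 35.91, -94.8] [ 0.5182 -0.0447  0.2521] [ 1.80e+02 -1.60e-01  4.74e+00] [ 0.4  0.5 -1.3] 0.106
```

View pics/c29.png

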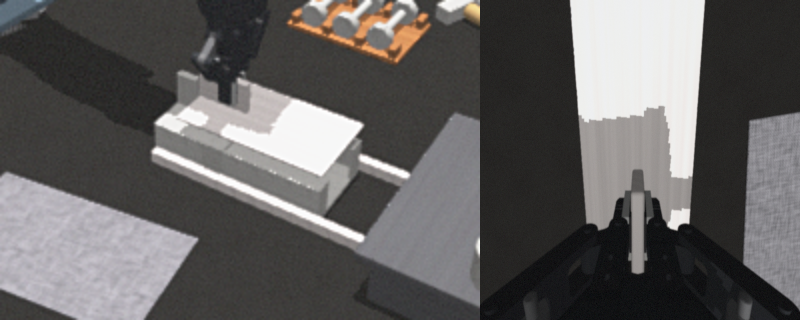

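>>> move_arm(targets=[0,0,0,0,0,0.008,1,0,0,0,0,0,0.005,1,0,0,0,0,0,0.003,1,0,0,0,0,0,0.002,1,0,0,0,0,0,0,1])

```text
t: 44.25
tool_pos: [0.5179, -0.0446, 0.2332]
tcp_rot: [-180.0, -0.1, 4.8]
contact_force: [0.1, -0.4, -1.9]
gripper_width: 0.109
```

>>> move_arm(targets=[0,0,0,0,0,0.001,1,0,0,0,0,0,0,1,0,0,0,0,0,0,1])

```text
t: 44.55
tool_pos: [0.5181, -0.0446, 0.2327]
tcp_rot: [180.0, -0.1, 4.8]
contact_force: [1.1, -0.5, -2.3]
gripper_width: 0.108
```

```bash
python3 - <<'E'
from h import *
c=look('w30'); save('scene','s30.png')
a=cv2.imread('pics/s30.png')[200:360,200:440]; b=cv2.imread('pics/w30.png'); 
cv2.imwrite('pics/c30.png',np.hstack([cv2.resize(a,(480,320)),cv2.resize(b,(320,320))]))
E
```

```text
t 44.55 [8.96, 33.78, -11.42, 113.49, 11.45, 33.66, -95.38] [ 0.5181 -0.0446  0.2327] [ 1.80e+02 -1.20e-01  4.75e+00] [ 1.1 -0.5 -2.3] 0.108
```

View pics/c30.png

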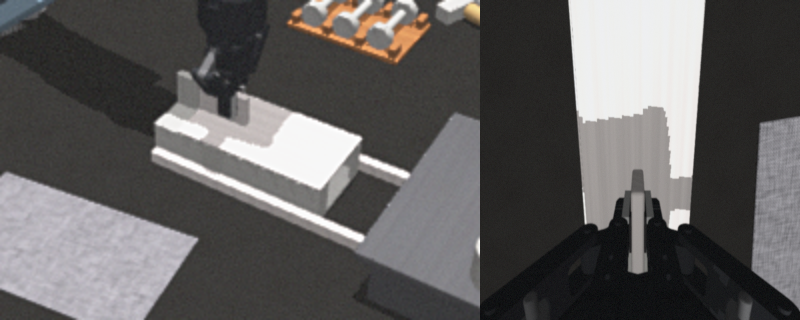

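The pad has dropped in. I'll set down, release, and slide back to the pinch point.

>>> move_arm(targets=[0,0,0,0,0,0.001,1,0,0,0,0,0,0,1,0,0,0,0,0,0,-1,0,0,0,0,0,0,-1,0,0,0,0,0,0,-1])

```text
t: 45.15
tool_pos: [0.5181, -0.0446, 0.2316]
tcp_rot: [-180.0, -0.1, 4.8]
contact_force: [0.2, -0.7, 0.5]
gripper_width: 0.611
```

>>> move_arm(targets=[0,0,0,0,0,0,-1,0,0,0,0,0,0,-1,0,0,0,-0.02,0,0,-1,0,0,0,-0.023,0,0,-1,0,0,0,0,0,0,-1])

```text
t: 45.65
tool_pos: [0.4723, -0.0486, 0.231]
tcp_rot: [180.0, 0.1, 4.7]
contact_force: [-0.1, 0.2, -0.6]
gripper_width: 0.996
```

```bash
python3 - <<'E'
from h import *
c=look('w31'); save('scene','s31.png')
o=get_obs(); print('grasp bay',w2b([*o['tool_pos'][:2],o['tool_pos'][2]-.155]))
a=cv2.imread('pics/s31.png')[200:360,200:440]; b=cv2.imread('pics/w31.png'); 
cv2.imwrite('pics/c31.png',np.hstack([cv2.resize(a,(480,320)),cv2.resize(b,(320,320))]))
E
```

```text
t 45.65 [9.74, 31.01, -11.42, 119.84, 11.71, 30.31, -95.53] [ 0.4723 -0.0486  0.231 ] [1.7999e+02 1.4000e-01 4.7300e+00] [-0.1  0.2 -0.6] 0.996
grasp bay [-2.63800329e-01 -2.05236675e-04  7.66288872e-02]
```

View pics/c31.png

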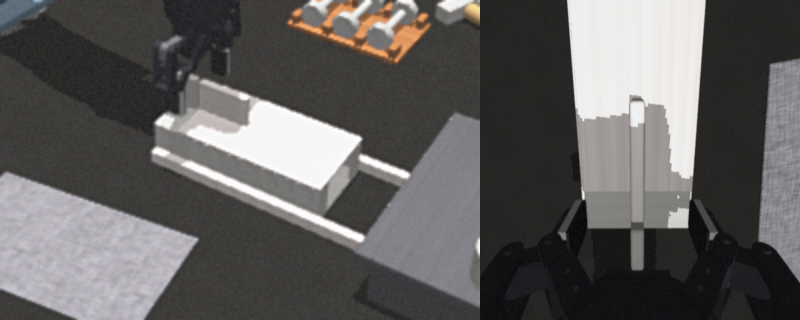

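View pics/w31.png

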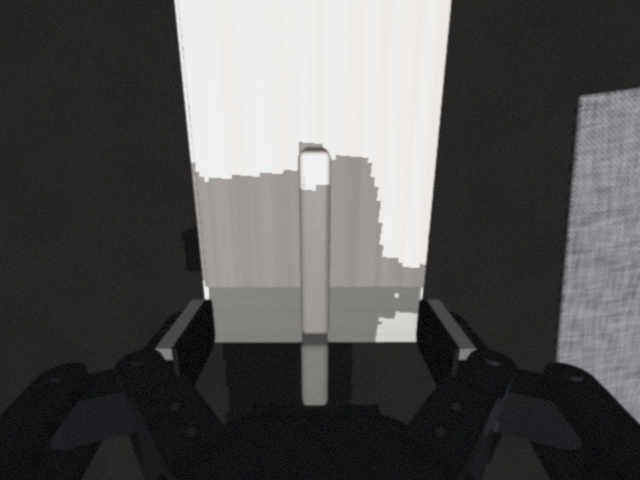

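The lid is seated with the fins in line. I'll pinch both fins and push the tray home.

>>> move_arm(targets=[0,0,0,0,0,0,1,0,0,0,0,0,0,1,0,0,0,0,0,0,1,0,0,0,0,0,0,1,0,0,0,0,0,0,1], newtons=90)

```text
t: 46.25
tool_pos: [0.4753, -0.0481, 0.2315]
tcp_rot: [-180.0, -0.1, 4.8]
contact_force: [-0.1, 0.4, 0.1]
gripper_width: 0.143
```

>>> move_arm(targets=[0,0,0,0,0,0,1,0,0,0,0,0,0,1,0,0,0,0,0,0,1,0,0,0,0,0,0,1,0,0,0,0,0,0,1])

```text
t: 46.75
tool_pos: [0.4753, -0.0481, 0.2316]
tcp_rot: [-180.0, -0.1, 4.8]
contact_force: [-1.0, 0.9, 4.7]
gripper_width: 0.102
```

>>> move_arm(targets=[0,0,0,0.008,0,0,1,0,0,0,0.016,0,0,1,0,0,0,0.018,0,0,1,0,0,0,0.018,0,0,1,0,0,0,0.01,0,0,1])

```text
t: 47.25
tool_pos: [0.5438, -0.0428, 0.2314]
tcp_rot: [180.0, 0.2, 4.7]
contact_force: [-14.0, -1.6, 19.0]
gripper_width: 0.102
```

```bash
python3 - <<'E'
from h import *
c=look('w32'); save('scene','s32.png')
o=get_obs(); print('grasp bay',w2b([*o['tool_pos'][:2],o['tool_pos'][2]-.155]))
a=cv2.imread('pics/s32.png')[200:360,200:440]; b=cv2.imread('pics/w32.png'); 
cv2.imwrite('pics/c32.png',np.hstack([cv2.resize(a,(480,320)),cv2.resize(b,(320,320))]))
E
```

```text
t 47.25 [8.46, 35.72, -11.31, 109.64, 11.35, 35.94, -95.3] [ 0.5438 -0.0428  0.2314] [179.96   0.23   4.72] [-14.   -1.6  19. ] 0.102
grasp bay [-0.19423866 -0.00051351  0.07641155]
```

No more pictures can be viewed, so I'll continue by numbers: push on, then creep to the stop while watching the force.

>>> move_arm(targets=[0,0,0,0.016,0,0,1,0,0,0,0.016,0,0,1,0,0,0,0.016,0,0,1,0,0,0,0.016,0,0,1,0,0,0,0.016,0,0,1])

```text
t: 47.85
tool_pos: [0.6228, -0.0363, 0.2312]
tcp_rot: [180.0, 0.4, 4.7]
contact_force: [-9.1, -0.1, 10.5]
gripper_width: 0.1
```

>>> move_arm(targets=[0,0,0,0.012,0,0,1,0,0,0,0.008,0,0,1,0,0,0,0.004,0,0,1,0,0,0,0,0,0,1])

```text
t: 48.25
tool_pos: [0.6474, -0.0341, 0.2312]
tcp_rot: [180.0, 0.2, 4.7]
contact_force: [-5.8, -0.3, 5.8]
gripper_width: 0.1
```

>>> move_arm(targets=[0,0,0,0.003,0,0,1,0,0,0,0.003,0,0,1,0,0,0,0.002,0,0,1,0,0,0,0,0,0,1])

```text
t: 48.65
tool_pos: [0.6549, -0.0336, 0.2312]
tcp_rot: [180.0, 0.2, 4.7]
contact_force: [-7.8, -1.3, 8.4]
gripper_width: 0.104
```

>>> move_arm(targets=[0,0,0,0.0015,0,0,1,0,0,0,0,0,0,1])

```text
t: 48.85
tool_pos: [0.6562, -0.0335, 0.2312]
tcp_rot: [180.0, 0.3, 4.7]
contact_force: [-7.9, -0.2, 8.2]
gripper_width: 0.105
```

>>> move_arm(targets=[0,0,0,0.0015,0,0,1,0,0,0,0,0,0,1])

```text
t: 49.05
tool_pos: [0.6577, -0.0334, 0.2312]
tcp_rot: [180.0, 0.3, 4.7]
contact_force: [-7.9, -0.4, 8.4]
gripper_width: 0.107
```

>>> move_arm(targets=[0,0,0,0.0015,0,0,1,0,0,0,0,0,0,1])

```text
t: 49.25
tool_pos: [0.6592, -0.0332, 0.2312]
tcp_rot: [180.0, 0.3, 4.7]
contact_force: [-8.7, -1.7, 7.6]
gripper_width: 0.102
```

>>> move_arm(targets=[0,0,0,0.0015,0,0,1,0,0,0,0,0,0,1])

```text
t: 49.45
tool_pos: [0.6607, -0.0331, 0.2312]
tcp_rot: [180.0, 0.3, 4.7]
contact_force: [-8.2, -0.8, 8.7]
gripper_width: 0.1
```

>>> move_arm(targets=[0,0,0,0.001,0,0,1,0,0,0,0,0,0,1])

```text
t: 49.65
tool_pos: [0.6612, -0.0331, 0.2312]
tcp_rot: [180.0, 0.4, 4.7]
contact_force: [-10.2, 0.5, 10.9]
gripper_width: 0.103
```

>>> move_arm(targets=[0,0,0,0.001,0,0,1,0,0,0,0,0,0,1])

```text
t: 49.85
tool_pos: [0.6616, -0.033, 0.2312]
tcp_rot: [180.0, 0.5, 4.7]
contact_force: [-15.0, -1.3, 13.7]
gripper_width: 0.104
```

>>> move_arm(targets=[0,0,0,0,0,0,1,0,0,0,0,0,0,1])

```text
t: 50.05
tool_pos: [0.6616, -0.033, 0.2312]
tcp_rot: [180.0, 0.5, 4.7]
contact_force: [-14.0, -0.3, 13.2]
gripper_width: 0.101
```

```bash
python3 - <<'E'
from h import *
c=look('w33')
o=get_obs(); print('grasp bay',w2b([*o['tool_pos'][:2],o['tool_pos'][2]-.155]))
for s in ['hood_edge','handle','shelf_edge']:
    print(s,[(np.round(q['xy'],1).tolist(),round(q['confidence'],2)) for q in spot_in('wrist',s)[:2]])
E
ls /tmp | head; echo
```

```text
t 50.05 [6.31, 44.42, -10.97, 91.13, 10.77, 45.96, -94.44] [ 0.6616 -0.033   0.2312] [179.96   0.47   4.72] [-14.   -0.3  13.2] 0.101
grasp bay [-0.07696697 -0.00049813  0.07620387]
hood_edge [([322.3, 341.1], 0.69)]
handle [([321.5, 209.7], 0.85)]
shelf_edge [([314.5, 61.5], 0.9)]
bash_jobs.1000
bash_tool_9930cf1a-16dc-428f-ae11-341225eb4c83
rq
```

Contact with the stop: force up to 14 N and the advance stalled. I'll relax, release, rise and check numerically.

>>> move_arm(targets=[0,0,0,-0.001,0,0,1,0,0,0,0,0,0,1,0,0,0,0,0,0,-1,0,0,0,0,0,0,-1,0,0,0,0,0,0,-1])

```text
t: 50.75
tool_pos: [0.6637, -0.0326, 0.2317]
tcp_rot: [180.0, -0.1, 4.7]
contact_force: [-0.4, 0.2, 0.3]
gripper_width: 0.607
```

>>> move_arm(targets=[0,0,0,0,0,0,-1,0,0,0,0,0,0,-1,0,0,0,0,0,-0.01,-1,0,0,0,0,0,-0.03,-1,0,0,0,0,0,-0.03,-1])

```text
t: 51.25
tool_pos: [0.6632, -0.0325, 0.3028]
tcp_rot: [-180.0, -0.1, 4.8]
contact_force: [-0.1, 0.6, 0.4]
gripper_width: 1.002
```

>>> move_arm(targets=[0,0,0,-0.01,0,0,-1,0,0,0,0,0,0,-1,0,0,0,0,0,0,-1])

```text
t: 51.55
tool_pos: [0.6529, -0.0335, 0.3014]
tcp_rot: [180.0, -0.0, 4.7]
contact_force: [0.5, -0.8, -0.1]
gripper_width: 0.998
```

```bash
python3 - <<'E'
from h import *
c=look('w34')
for w in ['w2','w34']:
    im=cv2.cvtColor(cv2.imread(f'pics/{w}.png'),cv2.COLOR_BGR2GRAY).astype(int)
    print(w,'col314 rows 95..330 step3',[(r,int(im[r,312:317].mean())) for r in range(95,330,3)])
    for r in (200,):print('row',r,[(x,int(im[r-1:r+2,x].mean())) for x in range(285,345,2)])
    print('fin expect',[np.round(proj('wrist',b2w(*p),cal(w)),1).tolist() for p in [(-.108,0,.092),(-.081,0,.092),(-.077,0,.092),(-.013,0,.092)]])
E
```

```text
t 51.55 [7.17, 38.28, -12.0, 91.33, 9.5, 51.35, -93.52] [ 0.6529 -0.0335  0.3014] [ 1.80e+02 -4.00e-02  4.75e+00] [ 0.5 -0.8 -0.1] 0.998
w2 col314 rows 95..330 step3 [(95, 113), (98, 109), (101, 111), (104, 98), (107, 116), (110, 251), (113, 252), (116, 251), (119, 252), (122, 252), (125, 252), (128, 252), (131, 252), (134, 252), (137, 252), (140, 210), (143, 150), (146, 249), (149, 252), (152, 251), (155, 252), (158, 252), (161, 212), (164, 197), (167, 195), (170, 197), (173, 196), (176, 194), (179, 194), (182, 195), (185, 195), (188, 194), (191, 193), (194, 193), (197, 193), (200, 192), (203, 191), (206, 190), (209, 192), (212, 190), (215, 189), (218, 188), (221, 189), (224, 188), (227, 186), (230, 186), (233, 184), (236, 184), (239, 184), (242, 183), (245, 182), (248, 182), (251, 181), (254, 181), (257, 180), (260, 176), (263, 111), (266, 87), (269, 88), (272, 127), (275, 152), (278, 152), (281, 151), (284, 149), (287, 152), (290, 151), (293, 151), (296, 152), (299, 148), (302, 147), (305, 145), (308, 145), (311, 145), (314, 63), (317, 27), (320, 29), (323, 28), (326, 27), (329, 2
[... 1159 characters left out ...]
(266, 94), (269, 139), (272, 156), (275, 157), (278, 157), (281, 154), (284, 155), (287, 156), (290, 155), (293, 156), (296, 153), (299, 152), (302, 151), (305, 150), (308, 148), (311, 58), (314, 29), (317, 28), (320, 27), (323, 27), (326, 29), (329, 29)]
row 200 [(285, 192), (287, 188), (289, 188), (291, 186), (293, 186), (295, 185), (297, 184), (299, 188), (301, 187), (303, 188), (305, 182), (307, 155), (309, 184), (311, 193), (313, 194), (315, 197), (317, 197), (319, 195), (321, 187), (323, 161), (325, 156), (327, 188), (329, 189), (331, 188), (333, 190), (335, 187), (337, 184), (339, 182), (341, 181), (343, 181)]
fin expect [[313.9, 310.5], [313.9, 266.7], [313.9, 259.9], [313.7, 138.7]]
```

The tray fin's near end is at row 310 (310.5 expected when home; it was 8 px off at the start). The lid fin is in line with it to about 1 mm. One last numeric check of the stand and lid from the fixed cameras follows.

```bash
python3 - <<'E'
from h import *
save('top','t35.png'); 
x,y,a=.5012,.2822,np.radians(3.3)
def st(p): d=np.array(p[:2])-[x,y]; return np.round([np.cos(a)*d[0]+np.sin(a)*d[1],-np.sin(a)*d[0]+np.cos(a)*d[1]],4)
for q in spot_in('top','dolly0')[:4]: print('dolly',np.round(q['xy'],1),round(q['confidence'],2),st(ray('top',q['xy'],.03)))
for s in ['lid','handle','hammer','coil','brush','wrench','screwdriver','jar','grinder']:
    r=spot_in('top',s); print(s,[(np.round(q['xy'],1).tolist(),round(q['confidence'],2)) for q in r[:2]])
# compare bystander areas start vs now
A=cv2.cvtColor(cv2.imread('pics/top0.png'),cv2.COLOR_BGR2GRAY).astype(int);B=cv2.cvtColor(cv2.imread('pics/t35.png'),cv2.COLOR_BGR2GRAY).astype(int)
for n,(u0,v0,u1,v1) in dict(hammer=(180,145,226,230),coil=(158,236,192,270),brush=(180,312,250,342),wrench=(404,154,446,210),grinder=(450,180,492,242),jar=(482,262,512,290),driver=(404,298,462,348)).items():
    d=np.abs(A[v0:v1,u0:u1]-B[v0:v1,u0:u1]); print(n,'mean diff',round(d.mean(),1),'frac>60',round((d>60).mean(),3))
# dolly bars in w25: bright blobs check by projection
c=cal('w25'); im=cv2.cvtColor(cv2.imread('pics/w25.png'),cv2.COLOR_BGR2HSV)
Rz=R.from_euler('z',a).as_matrix()
for sx in (-.05,0,.05):
    for sy in (-.02,0,.02):
        row=[]
        for dx in np.arange(-.02,.021,.002):
            p=Rz@[sx+dx,sy,0]+[x,y,.029]; u,v=np.round(proj('wrist',p,c)).astype(int); row.append(int(im[v,u,1]))
        print(sx,sy,'sat',row)
E
```

```text
dolly [235.7 248.4] 0.75 [-0.0047  0.0002]
dolly [234.9 263.5] 0.69 [-0.0524  0.005 ]
dolly [238.  231.5] 0.51 [ 0.0491 -0.0098]
dolly [206.5 327.1] 0.28 [-0.24    0.1004]
lid [([238.8, 265.0], 0.74)]
handle [([328.0, 193.3], 0.67)]
hammer [([204.8, 199.5], 0.59)]
coil [([166.7, 259.0], 0.62), ([497.0, 276.1], 0.36)]
brush []
wrench [([424.2, 180.0], 0.86), ([310.3, 139.2], 0.67)]
screwdriver [([418.1, 312.3], 0.9)]
jar [([494.0, 276.4], 0.96), ([323.9, 190.0], 0.2)]
grinder [([470.7, 216.4], 0.67)]
hammer mean diff 2.8 frac>60 0.0
coil mean diff 2.0 frac>60 0.0
brush mean diff 2.4 frac>60 0.0
wrench mean diff 2.7 frac>60 0.0
grinder mean diff 2.5 frac>60 0.0
jar mean diff 3.2 frac>60 0.0
driver mean diff 11.1 frac>60 0.003
-0.05 -0.02 sat [141, 142, 145, 144, 141, 142, 23, 6, 7, 6, 7, 18, 125, 143, 144, 142, 143, 141, 140, 141, 138]
-0.05 0 sat [139, 143, 139, 136, 140, 141, 15, 4, 7, 4, 5, 13, 108, 140, 141, 141, 138, 136, 137, 144, 141]
-0.05 0.02 sat [144, 141, 143, 138, 143, 132, 54, 9, 7, 5, 7, 13, 113, 142, 140, 145, 139, 141, 138, 138, 141]
0 -0.02 sat [142, 141, 141, 132, 134, 128, 19, 4, 1, 0, 2, 10, 123, 125, 123, 128, 126, 126, 128, 131, 125]
0 0 sat [140, 142, 145, 136, 141, 122, 17, 7, 7, 6, 5, 60, 130, 135, 134, 134, 136, 132, 133, 132, 137]
0 0.02 sat [138, 144, 144, 141, 143, 131, 5, 5, 7, 5, 6, 25, 128, 144, 141, 140, 139, 143, 140, 142, 142]
0.05 -0.02 sat [126, 126, 128, 139, 142, 131, 23, 6, 3, 1, 1, 2, 41, 129, 127, 126, 129, 129, 129, 129, 127]
0.05 0 sat [131, 135, 131, 135, 142, 134, 35, 4, 2, 0, 0, 1, 83, 131, 131, 134, 132, 134, 132, 130, 129]
0.05 0.02 sat [127, 130, 125, 129, 141, 137, 12, 6, 2, 0, 1, 2, 99, 126, 128, 126, 126, 124, 125, 124, 129]
```

The bars sit within about 3 mm of the slot centres and parallel to the slots, and the bystanders' image patches are unchanged. Handing in.

```bash
python3 - <<'E'
from h import *
o=get_obs(); print(o['t'],np.round(o['contact_force'],1),round(o['gripper_width'],2))
print(hand_in())
E
```

```text
52.15 [-0.8  0.2 -0.2] 1.0
the job is handed in; nothing more can be done
None
```

I ran the whole task and handed it in at t = 52 s; the hand-in gives no verdict.

**What was done:**
- Pulled the closed tray out about 180 mm.
- Pinched both fins and tipped the tray to 40°, held about 2 s with the lid on. All three dollies tumbled to the far end.
- Set the tray flat between its rails and laid the lid flat in the middle of the mat.
- Placed the dollies in slots 2, 1 and 0.
- Reseated the lid and pushed the tray home until the force rose to about 14 N and the advance stalled at the stop.

**Last checks:**
- **Dollies:** from the wrist image after the last placement, each bar is within about 3 mm of its slot centre and parallel to it. The release heights match dollies lying on the stand's base. The top-camera detector put one dolly about 10 mm off along its axis, but it is a coarse reading and disagrees with the pose at release.
- **Tray:** the fin's near end is within 1 px of where it should be when home (it was 8 px off at the start).
- **Lid:** the two fins are in line to about 1–1.5 mm, and the pad height at release matches seated.
- **Bystanders:** all patches compare unchanged with the start. The screwdriver's patch differs slightly in overall brightness, probably the arm's shadow.
- **Robot:** gripper open above the tray, contact force about 0 N.

**What failed or disagreed:**
- The picture-viewing limit ran out during the final push. The end checks on the tray and lid were therefore made numerically on saved images, not by eye.
- The lid detector's last top-camera reading pointed at the stand. I took it as a false hit, because the handle reading and the fin measurements put the lid on the tray.
- Setting the tray back down gave a brief 53 N reading, below the 120 N wrist limit. I can't tell from the reading alone whether the separate 40 N limit on the arm and gripper body applied; only the fingertips should have been in contact then.

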